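Empty the worn-wheel rack and set its status hanger

ROBOT

A 7-joint arm with a two-finger parallel gripper is mounted at the origin on the work surface. World frame = base frame: x ahead of the robot, y to its left, z up, the work surface at z = 0. Lengths are in m, angles in rad, forces in N, time in s.
With the tool pointing down it reaches from about 0.425 to 0.875 m from the base axis. Payload 4.7 kg.
Tool frame: the origin (TCP) lies between the finger pads; the fingertips stand 19 mm ahead of it and the grasp point (between the pads) is the TCP (ctrl.tip_extent is the distance from the TCP to the fingertips, in m); z points along the fingers, y is the line along which they close (so a half turn about z gives the same grasp; the last joint's range is limited). The gripper opens to 87 mm and grips with 3 to 60 N. Pads are 19 mm wide; open, the fingers measure 117 mm over their backs; the gripper's body (75 mm by 190 mm) begins 51 mm behind the grasp point.
Start: joints at [1.348, 0.321, -0.07, 1.45, 0.023, 1.371, -0.057], TCP at [0.152, -0.632, 0.242] pointing down, gripper open.
Joint ranges: [-2.86, 2.86], [-0.3, 2.09], [-1.38, 1.24], [0.06, 2.45], [-1.56, 4.7], [0.09, 2.05], [-2.69, 2.69]. Speed limits (rad/s): [2.57, 2.57, 3.14, 3.14, 3.14, 3.14, 3.14].

INTERFACE

Orientations are given as a rotation vector (axis times angle).
In Python, from bench import ctrl gives the robot as it stands.
- The arm moves only by the shell command python3 -m crank 'ROWS' [OPENING] [FORCE]. ROWS is JSON, a list of rows, each an object of numbers: "tx", "ty", "tz": the shift along the tool's x, y, z in mm; "turn": the turn about the tool's z in units of 5 degrees (1.0 is 5 degrees). In form: [{"tx": .., "ty": .., "tz": .., "turn": ..}, ...]. A call has 1 to 5 rows; each row is the pose to reach, as a shift and turn from the pose commanded when the call began, along the tool's axes at that moment; what a row does not reach only later rows make up. A row lasts 1/8 s, in which the tool goes at most 62.5 mm and 10.7 degrees, less where a joint would pass 70% of its speed; a pose out of reach is approached as far as the arm can. A call with a gripper value outside its range is refused whole. OPENING is the finger opening in mm, from 0 to 87, set as the call begins (- or left out, the last holds). The fingers move at their own pace and stop on an object; FORCE is the grip in N (left out, the last holds). Time passes only in rows, so rows that repeat a pose let the fingers close. It gives the time, the measured TCP pose, the force, the opening and the grip force at its end, in the units of the state.
- ctrl.get_state(): the state, without advancing time (a new reading comes with each control period).
- ctrl.get_image(name): name is "side" or "top" or "wrist"; returns (picture, depth): 400x640x3 uint8, red, green, blue; 400x640 float32, m along the optical axis (not along the pixel's ray), 0 where there is no reading.
- ctrl.camera_model(name): a dict with "intrinsics" (3x3 intrinsics, pixels), "origin" and "orientation" of the camera in the world. Camera axes: x right, y down, z forward; pixel columns grow to the right and rows downward; lengths in m; the calibration is good to about 2 mm. A picture is of the moment at which its call begins: read the wrist's pose just before it. camera_model takes no time and is no camera call; for the wrist camera it gives the pose at the moment of the call.
- ctrl.close_job(): hands the job in; it is judged then, once.
Trained networks look in the newest picture that a camera, given by its name, has taken for a name from the list of things; names that differ only in an ending like _2 or _b are one class to them, and where a whole thing is asked for, a point or a joint stands for the part that bears it (a point fixed in the world has none). Each returns a list of dicts, best first, with "confidence" (0 to 1); they miss things now and then, are a little off and sometimes report something else, mostly with a low value. They report only what shows in the picture. A call takes as long as a camera call. They do not tell look-alikes from the thing itself.
- ctrl.recognise(camera, query): "xyz" ([x, y, z] in m, in world coordinates, good to about 4 mm: the middle of the surface that is visible of it).
- ctrl.mark_of(camera, query): "xyz" ([x, y, z] in m, in world coordinates, good to about 4 mm: a listed point, or the origin of a listed thing).
The state is a dict: "time": time; "joint_positions": joint angles; "qd": joint speeds; "joint_torque": joint torques, N m; "position": TCP position; "tool_rot": TCP orientation; "ft_force": force on the tool from outside, world axes, zero at the start; "torque": the same for the moment, N m; "grip_width": opening from 0.0 (shut) to 1.0 (fully open); "grip_force": force on a finger pad.
Only numpy, scipy, OpenCV 4.12 (cv2) and the standard library are available. Lean on these libraries where they do the work, as an engineer would, in place of code of your own. Each camera call takes 0.05 s, during which the arm holds its last target. There are 200 camera calls.

TASK

Draw the red-handled lock pin out of the wheel rack and park it in the rack's yellow side notch, hanging by its collar; then slide the keeper bar fully back, away from the row, and put every worn wheel that is in the rack into the scrap crate, and slide the bar fully shut again. Last, hook the yellow status hanger over the blue band of the rail and slide it along the rail, without lifting it off, until it hangs centred on the orange mark, then let go. Leave the pin in its notch, and do not disturb the loose bearing ring, grease can or big wheel.

Things in the scene. Friction and masses are not known exactly. Their poses are not given: they have to be found in the camera images.
- rack: Blue wheel rack, fixed. Origin under the tray's centre on the table; y along the row of wheels, x away from the robot. Tray floor 8 mm up, inside 116 (x) by 360 mm (y); rims along x = -64 and +64 mm, 28 mm high. Guides 30 mm high at y = -188 and +188 mm, x from -70 to +140 mm. Wheels stand on the tray under the keeper bar.
- keeper (a joint): Keeper bar position (m): 0 = closed over the wheels, 0.11 = fully back (rack +x). Aluminium bar 50 mm wide (x), about 470 mm long (y), underside 86, top 98 mm above the table, on legs at rack y = -188 and +188 mm, at rack x = 0 when closed. Slides along rack +x with about 2 N friction and stays where left. The lock pin in the bore blocks it.
- keeper_knob (a point): Centre of the top of the keeper bar's black upright knob: a cylinder 24 mm across and 45 mm high standing on the middle of the bar; this point is 143 mm above the table and moves with the bar.
- pin: Loose upright lock pin. Origin on its axis at the collar's underside. Steel shank 12 mm across down to 60 mm below; collar 36 mm across, 6 mm thick, above the origin; red grip block 16 (pin x) by 36 mm (pin y), 18 to 50 mm above the origin. Starts in the bore, collar on the bar (origin 98 mm above the table), turned up to 0.9 rad from the rack. Clear of the bore when lifted 65 mm.
- bore_mouth (a point): Centre of the mouth of the lock bore, at the top of the closed keeper bar (98 mm above the table), at rack x = 0, y = -238 mm; bore 16 mm wide, 90 mm deep. The pin starts here.
- notch_seat (a point): Seat of the parking notch, on top of a yellow fork (top 92 mm above the table, 16 mm thick) at rack x = -70, y = -238 mm. Slot 20 mm wide in rack x, open towards rack -y: mouth 32 mm from this point, closed end 10 mm beyond it (+y). Parked, the pin's shank is in the slot, its collar lies on the fork, its origin is at this point. 76 mm free below the fork.
- wheel1: Worn wheel, orange tyre; may be absent. Upright axis, origin at the centre of its underside. Tyre 74 mm across, 34 mm high; on it an aluminium hub boss 34 mm across, from 34 to 66 mm above the origin, to grip by. About 0.3 kg.
- wheel2: Worn wheel, grey tyre; may be absent. Upright axis, origin at the centre of its underside. Tyre 74 mm across, 34 mm high; on it an aluminium hub boss 34 mm across, from 34 to 66 mm above the origin, to grip by. About 0.3 kg.
- wheel3: Worn wheel, red-brown tyre; may be absent. Upright axis, origin at the centre of its underside. Tyre 74 mm across, 34 mm high; on it an aluminium hub boss 34 mm across, from 34 to 66 mm above the origin, to grip by. About 0.3 kg.
- wheel4: Worn wheel, dark olive tyre; may be absent. Upright axis, origin at the centre of its underside. Tyre 74 mm across, 34 mm high; on it an aluminium hub boss 34 mm across, from 34 to 66 mm above the origin, to grip by. About 0.3 kg.
- crate: Grey scrap crate with a red rim, open on top, fixed. Origin under its centre. 220 (x) by 230 mm (y) outside, walls 6 mm, floor 6 mm above the table, rim 92 mm above the table. Wheels may lie in it any way, all below the rim or nearly so.
- rail: Status rail, fixed: a level steel bar 12 mm across along its y, its axis 190 mm above the table, between posts 14 mm thick at y = -190 and +190 mm (on feet 90 by 50 mm, 8 mm thick). Origin on the table under its middle; x points away from the robot.
- entry_point (a point): On the bar's axis, the middle of the blue band (60 mm long, rail y = -150 to -90 mm), where the hanger is hooked on.
- mark_point (a point): On the bar's axis, the centre of the orange mark (14 mm wide painted band), somewhere between rail y = +40 and +120 mm. Its place differs from start to start; it cannot be moved.
- hanger: Yellow hanger standing on its foot; origin at table level. Foot x -25 to +45, y -30 to +30, 10 mm thick. Plate and leg 6 mm thick at x = -16 mm; bridge 140 to 150 mm up, 30 mm wide (y); lip at x = +16 mm down to 118 mm. 26 mm free between leg and lip; the bar enters from +x, below the lip. Black grip tab 14 (x) by 34 mm (y), 150 to 182 mm up. Its +x may point along rail +x or -x. 0.16 kg.
- crook (a point): On the hanger, apex of the V-shaped underside of the bridge (140 mm above its origin; the V comes down to 131 mm at leg and lip, and centres itself on the bar). Hooked on, it lies 197 mm above the table.
- bearing: Bystander: loose steel bearing ring, 68 mm across, 22 mm high; origin under its centre.
- grease: Bystander: green can, 66 mm across, 100 mm high; origin under its centre.
- bigwheel: Bystander: larger red-brown wheel lying flat, 120 mm across, 62 mm high with hub; origin under its centre.
Things that resemble listed ones, but are neither listed nor needed, are in the scene too. What is shaped like the pin but black, pink or purple is not meant.

How it is judged:
On the way, in this order (a step that is already met when the one before it is completed fails the run):
1. the pin hangs parked in the side notch, let go (horizontal distance between pin and notch_seat below 0.014 m and z of pin in the frame of rack between 0.085 and 0.099 m and angle between pin's own z axis and vertical below 0.2 rad and contact force between the fingers and pin below 0.1 N), for 0.2 s.
2. the keeper bar is slid fully back (value of joint keeper above 0.095 m), for 0.1 s.
3. every worn wheel is in the crate, let go (x of wheel1 in the frame of crate between -0.105 and 0.105 m and y of wheel1 in the frame of crate between -0.11 and 0.11 m and z of each of wheel1, wheel2, wheel3, wheel4 in the frame of crate below 0.085 m and linear speed of each of wheel1, wheel2, wheel3, wheel4 below 0.05 m/s and x of wheel2 in the frame of crate between -0.105 and 0.105 m and y of wheel2 in the frame of crate between -0.11 and 0.11 m and x of wheel3 in the frame of crate between -0.105 and 0.105 m and y of wheel3 in the frame of crate between -0.11 and 0.11 m and x of wheel4 in the frame of crate between -0.105 and 0.105 m and y of wheel4 in the frame of crate between -0.11 and 0.11 m and contact force between the fingers and wheel1 below 0.1 N and contact force between the fingers and wheel2 below 0.1 N and contact force between the fingers and wheel3 below 0.1 N and contact force between the fingers and wheel4 below 0.1 N), for 0.2 s.
4. the keeper bar is shut again (value of joint keeper below 0.01 m), for 0.1 s.
5. the hanger is hooked over the blue band of the rail (x of crook in the frame of rail between -0.015 and 0.015 m and z of crook in the frame of rail between 0.185 and 0.204 m and y of crook in the frame of rail between -0.152 and -0.088 m), for 0.1 s.
6. the hanger, still hooked on, passes the middle of the rail (x of crook in the frame of rail between -0.015 and 0.015 m and z of crook in the frame of rail between 0.185 and 0.204 m and y of crook in the frame of rail between -0.06 and 0 m), for 0.02 s.
At the end, for the whole second after the job is handed in: Pin hangs upright in the notch (within 14 mm of the seat, collar on the fork); keeper bar shut within 10 mm; every worn wheel present at rest in the crate, its underside under 85 mm up; hanger on the rail, within 12 mm of the mark, tilted under 0.3 rad (horizontal distance between pin and notch_seat below 0.014 m and z of pin in the frame of rack between 0.085 and 0.099 m and angle between pin's own z axis and vertical below 0.2 rad and value of joint keeper below 0.01 m and x of wheel1 in the frame of crate between -0.105 and 0.105 m and y of wheel1 in the frame of crate between -0.11 and 0.11 m and z of each of wheel1, wheel2, wheel3, wheel4 in the frame of crate below 0.085 m and linear speed of each of wheel1, wheel2, wheel3, wheel4, pin below 0.05 m/s and x of wheel2 in the frame of crate between -0.105 and 0.105 m and y of wheel2 in the frame of crate between -0.11 and 0.11 m and x of wheel3 in the frame of crate between -0.105 and 0.105 m and y of wheel3 in the frame of crate between -0.11 and 0.11 m and x of wheel4 in the frame of crate between -0.105 and 0.105 m and y of wheel4 in the frame of crate between -0.11 and 0.11 m and x of crook in the frame of rail between -0.015 and 0.015 m and z of crook in the frame of rail between 0.185 and 0.204 m and y of crook in the frame of mark_point between -0.012 and 0.012 m and angle between hanger's own z axis and vertical below 0.3 rad); the robot touches nothing.
It fails at once if the bearing ring is pushed more than 30 mm (distance of bearing from where it was at the start of the episode above 0.03 m).
It fails at once if the grease can is pushed more than 30 mm (distance of grease from where it was at the start of the episode above 0.03 m).
It fails at once if the big wheel is pushed more than 30 mm (distance of bigwheel from where it was at the start of the episode above 0.03 m).
Of wheel1, wheel2, wheel3, wheel4 only 2 to 4 are there at a start; the rules pass over those that are not, and their reading is None.
At some moment in a run one of wheel1, wheel2, wheel3, wheel4 may be knocked a few centimetres aside while the robot is not near it.
It also fails if it takes over 210 s, if anything falls off the work surface, if the arm or the gripper's body presses on something with over 40 N, if the wrist force passes 120 N, or if a joint passes its speed limit or range.

## Working session

There is one attempt and no reset: what is moved stays moved. The work goes in short steps, Python scripts to look and compute and a shell command to move; the robot and the scene stay as the last step left them, time stands still between calls to the robot, and variables do not carry over. Pictures are saved under pics/ and viewed, at most 14 in all, crops included, and the job is handed in when it is done.

```bash
ls; mkdir -p pics
cat > h.py <<'E'
from bench import ctrl
import numpy as np, cv2
from scipy.spatial.transform import Rotation as R
def cam(n):
    m=ctrl.camera_model(n);K=np.array(m["intrinsics"]);o=np.array(m["origin"]);q=np.array(m["orientation"])
    if q.shape!=(3,3): q=R.from_rotvec(q).as_matrix() if q.size==3 else R.from_quat(q).as_matrix()
    return K,o,q
def cloud(n,save=None):
    K,o,q=cam(n);im,d=ctrl.get_image(n)
    if save: cv2.imwrite(save,im[:,:,::-1])
    v,u=np.mgrid[:d.shape[0],:d.shape[1]]
    P=np.stack([(u-K[0,2])/K[0,0]*d,(v-K[1,2])/K[1,1]*d,d],-1)@q.T+o
    P[d==0]=np.nan
    return im,d,P
def tool(dw):  # world shift (m) -> tool mm
    s=ctrl.get_state();return np.round(R.from_rotvec(s["tool_rot"]).as_matrix().T@np.array(dw)*1000,1)
E
python3 - <<'E'
from h import *
for n in("top","side"):
    im,d,P=cloud(n,f"pics/{n}0.png");m=ctrl.camera_model(n);print(n,m)
    np.savez(f"{n}0.npz",im=im,P=P)
s=ctrl.get_state();print(s)
E
```

```text
pics
top {'intrinsics': array([[385.597148  ,   0.        , 323.87046689],
       [  0.        , 385.597148  , 197.13990658],
       [  0.        ,   0.        ,   1.        ]]), 'origin': array([ 0.45240211, -0.02199284,  1.21759613]), 'orientation': array([-2.1602453 ,  2.13199957, -0.0979108 ])}
side {'intrinsics': array([[452.42037067,   0.        , 313.83882611],
       [  0.        , 452.42037067, 197.40175869],
       [  0.        ,   0.        ,   1.        ]]), 'origin': array([-0.09812372,  0.8141596 ,  0.98488026]), 'orientation': array([-0.91786025,  2.43437144, -1.16362288])}
{'time': 0.1, 'joint_positions': array([ 1.34809002,  0.32175133, -0.07007915,  1.45151665,  0.02264791,
        1.37077713, -0.05690297]), 'qd': array([-0.00040135, -0.00065989, -0.00164017, -0.00308321, -0.00044843,
       -0.0001674 , -0.00086806]), 'joint_torque': array([-5.72849221e-04, -4.92571843e+01, -4.05851752e-01, -3.13399315e+01,
       -6.40508370e-02,  3.94774613e-02,  8.70788540e-05]), 'position': array([ 0.15232279, -0.63144928,  0.24058747]), 'tool_rot': array([-3.11797048e+00, -3.70957295e-01,  5.24283465e-04]), 'ft_force': array([-0.50393302,  0.64928088,  0.63113364]), 'torque': array([ 0.02111295, -0.07049683,  0.03770169]), 'grip_force': 0.0, 'grip_width': 0.9984170534533267}
```

View pics/top0.png

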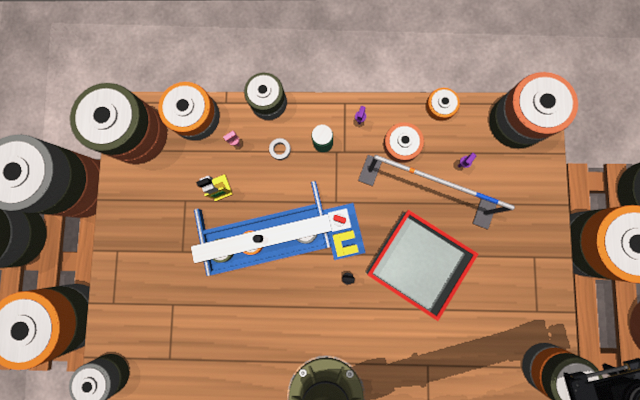

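View pics/side0.png

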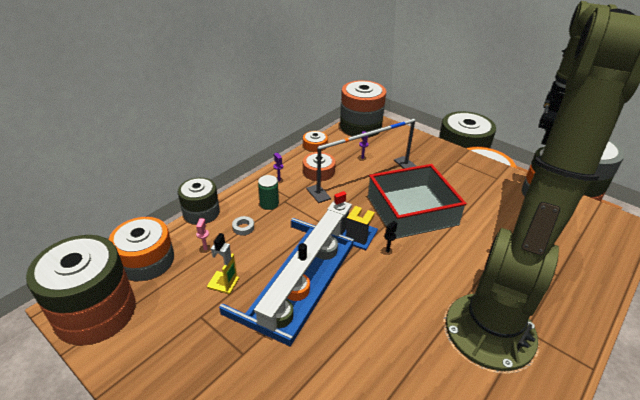

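Run:
```python
from h import *
for n in("top","side"):
    for q in ["pin","bore_mouth","notch_seat","keeper_knob","rack","wheel1","crate","rail","entry_point","mark_point","hanger","crook","bearing","grease","bigwheel"]:
        print(n,q,[(round(r["confidence"],2),np.round(r["xyz"],3).tolist()) for r in ctrl.mark_of(n,q)][:4])
```

```text
top pin [(0.54, [0.769, 0.291, 0.062]), (0.45, [0.706, -0.416, 0.058]), (0.42, [0.521, -0.035, 0.103]), (0.42, [0.844, -0.095, 0.06])]
top bore_mouth [(0.78, [0.523, -0.032, 0.102]), (0.39, [0.43, 0.331, 0.011])]
top notch_seat [(0.9, [0.452, -0.053, 0.094]), (0.16, [0.751, 0.158, 0.0])]
top keeper_knob [(0.61, [0.467, 0.189, 0.144])]
top rack [(0.71, [0.465, 0.2, 0.001])]
top wheel1 [(0.48, [0.455, 0.238, 0.007]), (0.43, [0.496, 0.069, 0.011])]
top crate [(0.8, [0.397, -0.272, 0.002])]
top rail [(0.19, [0.617, 0.344, 0.141])]
top entry_point [(0.56, [0.576, -0.423, 0.191])]
top mark_point [(0.35, [0.654, -0.222, 0.192])]
top hanger [(0.56, [0.62, 0.342, -0.007])]
top crook [(0.56, [0.617, 0.345, 0.14])]
top bearing [(0.67, [0.752, 0.161, 0.004])]
top grease [(0.6, [0.779, 0.018, 0.001])]
top bigwheel [(0.89, [0.772, -0.232, 0.003])]
side pin [(0.78, [0.35, -0.068, 0.061]), (0.69, [0.772, 0.296, 0.058]), (0.68, [0.705, -0.412, 0.062]), (0.62, [0.525, -0.032, 0.097])]
side bore_mouth [(0.79, [0.52, -0.034, 0.095])]
side notch_seat [(0.97, [0.451, -0.05, 0.092])]
side keeper_knob [(0.68, [0.527, -0.032, 0.099]), (0.32, [0.454, 0.237, 0.006])]
side rack [(0.85, [0.46, 0.197, 0.007])]
side wheel1 [(0.77, [0.429, 0.322, 0.007]), (0.68, [0.489, 0.068, 0.011])]
side crate [(0.7, [0.771, -0.232, -0.0])]
side rail []
side entry_point [(0.56, [0.58, -0.419, 0.193])]
side mark_point []
side hanger [(0.68, [0.613, 0.342, 0.0])]
side crook [(0.79, [0.615, 0.341, 0.137]), (0.21, [0.524, -0.031, 0.1])]
side bearing [(0.6, [0.749, 0.162, 0.002]), (0.29, [0.428, 0.323, 0.006])]
side grease [(0.56, [0.775, 0.018, 0.0])]
side bigwheel [(0.86, [0.774, -0.231, -0.0])]
```

The top view shows the red grip at (340,219), the yellow fork at (345,245), the knob at (258,239), the crate at (421,265), the hanger at (213,186), and the rail from (376,160) to (510,207). What could be taken for the pin: black (348,278), pink (232,138) and purple (360,115), (466,160). I choose the red one, which stands in the rack. The side view shows three wheels: olive (280,315), orange (300,288) and grey (328,245).

```bash
cat > m.py <<'E'
from h import *
def hsv(im): return cv2.cvtColor(im,cv2.COLOR_RGB2HSV).astype(int)
def box(P,c,r): return np.hypot(P[...,0]-c[0],P[...,1]-c[1])<r
def rect(p):
    r=cv2.minAreaRect((p[:,:2]*1000).astype(np.float32));return np.round(r[0],1),np.round(r[1],1),round(r[2],1)
if __name__=="__main__":
  for n in("top","side"):
    f=np.load(n+"0.npz");im=f["im"];P=f["P"];H=hsv(im);h,s,v=H[...,0],H[...,1],H[...,2];z=P[...,2]
    red=((h<8)|(h>172))&(s>130)&(v>90)
    yel=(h>22)&(h<34)&(s>130)&(v>100)
    org=(h>8)&(h<20)&(s>170)
    def rep(name,M):
        p=P[M]; 
        if len(p)<4: print(n,name,len(p));return
        print(n,name,len(p),p.mean(0).round(4),"z",np.round([p[:,2].min(),p[:,2].max()],3),rect(p))
    rep("griptop",red&box(P,(.522,-.033),.06)&(z>.135))
    rep("forktop",yel&box(P,(.452,-.05),.07)&(z>.084))
    bar=(s<60)&(v>120)&box(P,(.463,.198),.3)&(z>.088)&(z<.106);rep("bar",bar)
    rep("knob",(v<70)&box(P,(.463,.198),.05)&(z>.136)&(z<.15))
    rep("crate rim",red&box(P,(.397,-.272),.2)&(z>.084)&(z<.1))
    rail=box(P,(.62,-.32),.25)&(z>.18)&(z<.205);rep("rail",rail)
    blue=rail&(h>95)&(h<125)&(s>100);rep("blue",blue)
    rep("orange",rail&(h<22)&(s>120))
    rep("tab",(v<80)&box(P,(.616,.342),.06)&(z>.172)&(z<.19))
    rep("foot",yel&box(P,(.616,.342),.08)&(z<.02))
    rep("bridge",yel&box(P,(.616,.342),.08)&(z>.135))
E
python3 m.py
python3 - <<'E'
import cv2,numpy as np
a=cv2.imread("pics/top0.png");b=cv2.imread("pics/side0.png")
c=[cv2.resize(x,(390,290),interpolation=2) for x in(a[195:265,300:390],a[165:205,185:245],a[145:220,350:520],b[185:300,195:360])]
cv2.imwrite("pics/crop1.png",np.vstack([np.hstack(c[:2]),np.hstack(c[2:])]))
E
```

```text
top griptop 65 [ 0.5212 -0.0341  0.149 ] z [0.145 0.153] (array([521.1, -34. ]), array([34.1, 14.2]), 72.4)
top forktop 337 [ 0.4534 -0.049   0.0933] z [0.087 0.1  ] (array([454.3, -51.7]), array([62.1, 59.7]), 14.7)
top bar 2630 [0.4701 0.1671 0.0988] z [0.088 0.106] (array([434.2, 155.4]), array([129.9, 466.5]), 14.4)
top knob 44 [0.4642 0.1951 0.1432] z [0.139 0.149] (array([464.7, 195.9]), array([16.7, 19.3]), 1.0)
top crate rim 1122 [ 0.396  -0.2765  0.093 ] z [0.084 0.1  ] (array([ 397.5, -272.9]), array([235.5, 224. ]), 57.9)
top rail 694 [ 0.6184 -0.3096  0.1958] z [0.182 0.202] (array([ 619.8, -307.2]), array([391.7,  14.1]), 69.8)
top blue 95 [ 0.5777 -0.4216  0.1965] z [0.192 0.202] (array([ 578.2, -422.5]), array([57.6, 11.9]), 69.4)
top orange 57 [ 0.6325 -0.264   0.1938] z [0.182 0.202] (array([ 614.4, -322.6]), array([352.9,  13.2]), 69.8)
top tab 66 [0.6152 0.3413 0.1812] z [0.172 0.186] (array([615.5, 343. ]), array([13.4, 31.4]), 22.3)
top foot 198 [0.6326 0.3411 0.0098] z [-0.002  0.019] (array([622.5, 358.8]), array([74.5, 81.7]), 22.1)
top bridge 0
side griptop 6
[... 381 characters left out ...]
.7]), array([19. , 20.7]), 3.9)
side crate rim 626 [ 0.3924 -0.263   0.0934] z [0.085 0.099] (array([ 399.4, -272.5]), array([237.5, 231.3]), 57.8)
side rail 382 [ 0.6237 -0.2931  0.1939] z [0.181 0.203] (array([ 620.4, -304. ]), array([393.5,  17.6]), 70.2)
side blue 45 [ 0.5771 -0.419   0.1954] z [0.188 0.2  ] (array([ 578.1, -418.6]), array([55.4, 12.3]), 67.0)
side orange 22 [ 0.6588 -0.1968  0.1923] z [0.181 0.2  ] (array([ 665.9, -173.5]), array([117. ,  11.8]), 69.2)
side tab 79 [0.613  0.3479 0.1803] z [0.172 0.186] (array([615.1, 345.1]), array([13.1, 37.5]), 25.0)
side foot 316 [0.6261 0.3568 0.0105] z [-0.002  0.019] (array([628.5, 348.5]), array([75.8, 71.8]), 25.6)
side bridge 0
```

View pics/crop1.png

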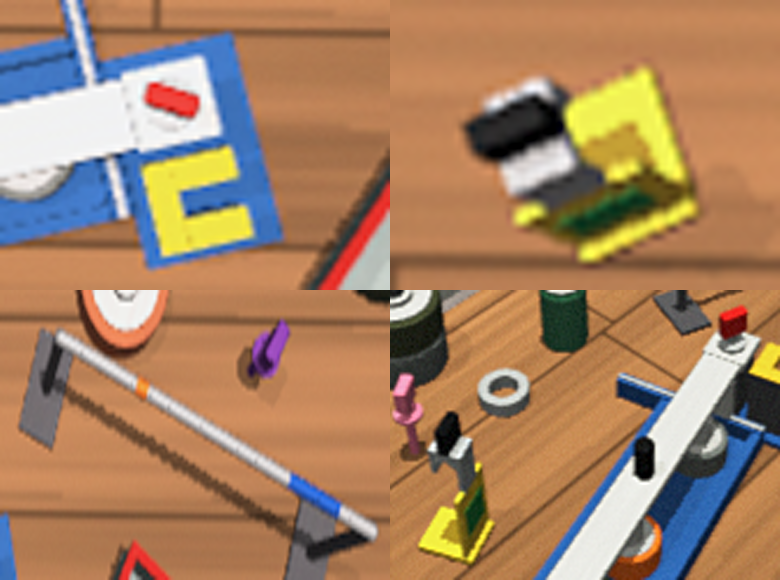

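The crops confirm the red-gripped pin standing in the bar end. The fork's slot opens to the right (rack -y), the orange mark is at about px (412,170), and the hanger has its grip tab on top.

```bash
cat > plan.py <<'E'
import sys
from h import *
# plan.py x y z [yawdeg of closing axis]
s=ctrl.get_state();M=R.from_rotvec(s["tool_rot"]).as_matrix();a=[float(v) for v in sys.argv[1:]]
t=M.T@(np.array(a[:3])-s["position"])*1000
y=np.degrees(np.arctan2(M[1,1],M[0,1]));tu=0
if len(a)>3: tu=-((a[3]-y+90)%180-90)/5
print("t",round(s["time"],1),"pos",s["position"].round(4),"yaw",round(y,1),"tilt",np.round(M[:2,2],4),"j7",round(s["joint_positions"][6],2),"w",round(s["grip_width"]*87,1),"F",s["ft_force"].round(1))
print("-> tx %.1f ty %.1f tz %.1f turn %.2f (j7 fwd sign check)"%(*t,tu), "dist",round(np.linalg.norm(t)))
E
python3 plan.py 0.5212 -0.033 0.26 -17.6
python3 - <<'E'
from h import *
K,o,q=cam("wrist");s=ctrl.get_state();M=R.from_rotvec(s["tool_rot"]).as_matrix()
print("cam in tool",M.T@(o-s["position"]),"\n",M.T@q,K)
from m import *
f=np.load("side0.npz");P=f["P"]
c=np.array([.6145,.344]);a=np.radians(23.5);e=np.array([np.cos(a),np.sin(a)]);g=np.array([-e[1],e[0]])
for n in("top0","side0"):
    P=np.load(n+".npz")["P"];w=box(P,c,.08)
    for lo,hi in((.004,.016),(.03,.1),(.12,.147)):
        p=P[w&(P[...,2]>lo)&(P[...,2]<hi)];
        if len(p): print(n,lo,len(p),"x",np.percentile((p[:,:2]-c)@e,[2,25,50,75,98]).round(3),"y",np.percentile((p[:,:2]-c)@g,[2,50,98]).round(3))
for n in("top0","side0"):
    f=np.load(n+".npz");P=f["P"];h=hsv(f["im"]);w=box(P,(.654,-.222),.05)&(P[...,2]>.18)&(P[...,2]<.205)&(h[...,0]<22)&(h[...,1]>150)
    print("mark",n,w.sum(),np.median(P[w],0),P[w].mean(0))
E
```

```text
t 1.6 pos [ 0.1525 -0.6319  0.2416] yaw -76.4 tilt [ 0.     -0.0001] j7 -0.06 w 87.3 F [ 0.8 -0.6  0.1]
-> tx 498.9 ty -495.7 tz -18.5 turn -11.77 (j7 fwd sign check) dist 704
cam in tool [ 8.50040738e-02  1.19775294e-04 -1.42983701e-01] 
 [[-1.71888348e-04 -9.51460965e-01 -3.07769399e-01]
 [ 9.99999679e-01 -4.04598038e-04  6.92307120e-04]
 [-7.83226095e-04 -3.07769182e-01  9.51460728e-01]] [[282.56246815   0.         320.74658397]
 [  0.         282.56246815 200.47676666]
 [  0.           0.           1.        ]]
top0 0.004 319 x [-0.071 -0.019  0.016  0.033  0.063] y [-0.064 -0.011  0.057]
top0 0.03 117 x [-0.02  -0.019 -0.018 -0.017 -0.014] y [-0.029 -0.002  0.028]
top0 0.12 41 x [-0.019 -0.018 -0.017 -0.007  0.018] y [-0.015 -0.01   0.015]
side0 0.004 411 x [-0.058 -0.016  0.016  0.034  0.059] y [-0.057  0.011  0.051]
side0 0.03 248 x [-0.018 -0.017 -0.016 -0.015 -0.01 ] y [-0.028  0.008  0.031]
side0 0.12 110 x [-0.017 -0.015 -0.012  0.007  0.021] y [-0.012  0.013  0.017]
mark top0 23 [ 0.64992548 -0.22416356  0.19597423] [ 0.64997319 -0.22466012  0.19682398]
mark side0 14 [ 0.64992898 -0.22260364  0.19472457] [ 0.64858611 -0.2230185   0.19453162]
```

```bash
python3 -m crank '[{"tx":40,"ty":-40,"tz":-10},{"tx":83,"ty":-83,"tz":-20},{"tx":126,"ty":-126,"tz":-20},{"tx":170,"ty":-170,"tz":-20},{"tx":210,"ty":-210,"tz":-20}]' 60; python3 -m crank '[{"tx":40,"ty":-40},{"tx":83,"ty":-83},{"tx":126,"ty":-126},{"tx":170,"ty":-170},{"tx":210,"ty":-210}]'; python3 -m crank '[{"turn":-2},{"turn":-4},{"turn":-6},{"turn":-8},{"turn":-10}]';  python3 -m crank '[{"turn":-1.8},{"turn":-1.8},{"turn":-1.8}]'; python3 plan.py 0.5212 -0.033 0.26 -17.6
```

```text
t 1.6 pos [ 0.1525 -0.6319  0.2416] yaw -76.4 tilt [ 0.     -0.0001] j7 -0.06 w 87.3 F [ 0.8 -0.6  0.1]
-> tx 498.9 ty -495.7 tz -18.5 turn -11.77 (j7 fwd sign check) dist 704$[0]: bad value
$[0]: bad value
$[0]: bad value
$[0]: bad value
```

```bash
python3 -m crank '[{"tx":40.0,"ty":-40.0,"tz":-10.0,"turn":0.0}]' 60;python3 -m crank '[{"tx":30,"ty":-30,"tz":-10,"turn":0}]' 60; python3 plan.py 0.5212 -0.033 0.26 -17.6
```

```text
time: 1.72
position: [0.1782, -0.5852, 0.2497]
tool_rot: [-3.119, -0.359, 0.004]
ft_force: [1.9, 0.5, 0.5]
grip_width: 0.945
grip_force: 0.0
time: 1.85
position: [0.2053, -0.5458, 0.2615]
tool_rot: [-3.119, -0.372, -0.001]
ft_force: [0.7, 0.2, 0.7]
grip_width: 0.852
grip_force: 0.0
t 1.9 pos [ 0.2053 -0.5458  0.2615] yaw -76.4 tilt [0.0005 0.0009] j7 -0.18 w 74.1 F [0.7 0.2 0.7]
-> tx 427.6 ty -424.2 tz 2.1 turn -11.76 (j7 fwd sign check) dist 602
```

All four keys are needed.

```bash
python3 -m crank '[{"tx":40,"ty":-40,"tz":0,"turn":0},{"tx":83,"ty":-83,"tz":0,"turn":0},{"tx":126,"ty":-126,"tz":0,"turn":0},{"tx":170,"ty":-170,"tz":0,"turn":0},{"tx":210,"ty":-210,"tz":0,"turn":0}]' >/dev/null; python3 -m crank '[{"tx":40,"ty":-40,"tz":0,"turn":0},{"tx":83,"ty":-83,"tz":0,"turn":0},{"tx":120,"ty":-120,"tz":0,"turn":0},{"tx":150,"ty":-150,"tz":0,"turn":0},{"tx":150,"ty":-150,"tz":0,"turn":0}]'>/dev/null; python3 -m crank '[{"tx":0,"ty":0,"tz":0,"turn":-2},{"tx":0,"ty":0,"tz":0,"turn":-4},{"tx":0,"ty":0,"tz":0,"turn":-6},{"tx":0,"ty":0,"tz":0,"turn":-8},{"tx":0,"ty":0,"tz":0,"turn":-10}]'; python3 plan.py 0.5212 -0.033 0.26 -17.6
python3 - <<'E'
from m import *
im,d,P=cloud("wrist","pics/w1.png")
np.savez("w1.npz",im=im,P=P)
H=hsv(im);h,s,v=H[...,0],H[...,1],H[...,2];z=P[...,2]
red=((h<8)|(h>172))&(s>130)&(v>90)&(z>.14)&box(P,(.522,-.033),.06)
yel=(h>22)&(h<34)&(s>130)&(v>100)&(z>.084)
for M in(red,yel):
    p=P[M];print(len(p), p.mean(0) if len(p) else 0, rect(p) if len(p)>5 else "")
E
```

```text
time: 3.72
position: [0.469, -0.1144, 0.2616]
tool_rot: [2.667, 1.66, -0.001]
ft_force: [0.4, -0.3, -0.6]
grip_width: 0.691
grip_force: 0.0
t 3.7 pos [ 0.469  -0.1144  0.2616] yaw -26.2 tilt [-0.0003 -0.0007] j7 -0.25 w 60.1 F [ 0.4 -0.3 -0.6]
-> tx 96.0 ty 10.9 tz 1.5 turn -1.72 (j7 fwd sign check) dist 97
766 [ 0.52183982 -0.03413172  0.14752255] (array([521.8, -34.4]), array([35.2, 15.5]), 70.9)
1536 [ 0.45764941 -0.03631851  0.09252083] (array([452.4, -44.3]), array([63.4, 44.9]), 14.0)
```

View pics/w1.png

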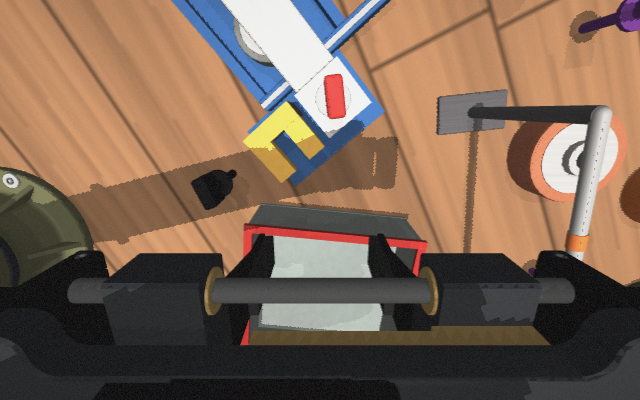

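The wrist view shows the red grip at (335,96) on the bar end, the fork at (290,145) with its slot, and the black look-alike at (213,188), which is not used. The measured grip top is 147.5 mm high; the text gives 148.

```bash
python3 plan.py 0.5217 -0.034 0.20 -19; python3 -m crank '[{"tx":40,"ty":4,"tz":0,"turn":-0.7},{"tx":80,"ty":8,"tz":0,"turn":-1.44},{"tx":95.5,"ty":11.4,"tz":20,"turn":-1.44},{"tx":95.5,"ty":11.4,"tz":62,"turn":-1.44},{"tx":95.5,"ty":11.4,"tz":62,"turn":-1.44}]' 60 20 >/dev/null; python3 plan.py 0.5217 -0.034 0.134 -19
```

```text
t 3.8 pos [ 0.469  -0.1143  0.2615] yaw -25.9 tilt [-0.0004 -0.0007] j7 -0.25 w 60.1 F [-0.9 -0.1 -0.6]
-> tx 95.3 ty 12.3 tz 61.5 turn -1.38 (j7 fwd sign check) dist 114
t 4.4 pos [ 0.5198 -0.0335  0.1968] yaw -19.4 tilt [-0.0066  0.0006] j7 -0.39 w 59.7 F [0.3 0.3 0.7]
-> tx 0.2 ty 2.3 tz 62.8 turn -0.08 (j7 fwd sign check) dist 63
```

```bash
python3 -m crank '[{"tx":0,"ty":0.5,"tz":25,"turn":0},{"tx":0,"ty":0.5,"tz":50,"turn":0},{"tx":0,"ty":0.5,"tz":64,"turn":0},{"tx":0,"ty":0.5,"tz":64,"turn":0},{"tx":0,"ty":0.5,"tz":64,"turn":0}]' 60 20 >/dev/null;python3 plan.py 0.5217 -0.034 0.134 -19; python3 -m crank '[{"tx":0,"ty":0,"tz":0,"turn":0},{"tx":0,"ty":0,"tz":0,"turn":0},{"tx":0,"ty":0,"tz":0,"turn":0},{"tx":0,"ty":0,"tz":0,"turn":0},{"tx":0,"ty":0,"tz":0,"turn":0}]' 5 30 >/dev/null;python3 plan.py 0.5217 -0.034 0.134 -19; python3 -m crank '[{"tx":0,"ty":0,"tz":-15,"turn":0},{"tx":0,"ty":0,"tz":-35,"turn":0},{"tx":0,"ty":0,"tz":-65,"turn":0},{"tx":0,"ty":0,"tz":-85,"turn":0},{"tx":0,"ty":0,"tz":-85,"turn":0}]'; python3 plan.py 0.4540 -0.0512 0.22 -19
```

```text
t 5.0 pos [ 0.5237 -0.0329  0.1369] yaw -19.3 tilt [ 0.0019 -0.0005] j7 -0.43 w 59.9 F [-0.7  0.4 -0.7]
-> tx -1.6 ty -1.5 tz 2.9 turn -0.05 (j7 fwd sign check) dist 4
t 5.7 pos [ 0.5227 -0.0327  0.1355] yaw -19.2 tilt [-0.0001 -0.0001] j7 -0.43 w 17.8 F [-0.4 -0.5  0.1]
-> tx -1.5 ty -0.6 tz 1.5 turn -0.05 (j7 fwd sign check) dist 2
time: 6.28
position: [0.524, -0.0327, 0.2227]
tool_rot: [2.559, 1.817, 0.004]
ft_force: [-0.2, 0.4, -2.1]
grip_width: 0.18
grip_force: 29.9
t 6.3 pos [ 0.524  -0.0327  0.2227] yaw -19.2 tilt [ 0.0039 -0.001 ] j7 -0.38 w 15.6 F [-0.2  0.4 -2.1]
-> tx -40.6 ty -60.0 tz 2.5 turn -0.05 (j7 fwd sign check) dist 72
```

```bash
python3 plan.py 0.4547 -0.0541 0.22 -19;  python3 -m crank '[{"tx":-15,"ty":-20,"tz":0,"turn":0},{"tx":-30,"ty":-42,"tz":0,"turn":0},{"tx":-41,"ty":-58,"tz":0,"turn":0},{"tx":-41,"ty":-58,"tz":0,"turn":0},{"tx":-41,"ty":-58,"tz":0,"turn":0}]' >/dev/null; python3 plan.py 0.4547 -0.0541 0.14 -19
python3 - <<'E'
from m import *
out=[]
for n in("top","side"):
    im,d,P=cloud(n,f"pics/{n}1.png");H=hsv(im);h,s,v=H[...,0],H[...,1],H[...,2];z=P[...,2]
    K,o,q=cam(n)
    for X in([.4547,-.0541,.092],[.454,-.0512,.092]):
        c=q.T@(np.array(X)-o);print(n,(K@c/c[2])[:2])
    u=int((K@c/c[2])[0]);w=int((K@c/c[2])[1]);out.append(cv2.resize(im[w-50:w+30,u-50:u+50,::-1],(400,320),interpolation=2))
    st=box(P,(.455,-.053),.03)&(s<70)&(z>.12)&(z<.185);print(st.sum(),[ (round(a,3),P[st&(abs(z-a)<.006)].mean(0).round(4)) for a in(.13,.145,.16,.175)])
cv2.imwrite("pics/crop2.png",np.hstack(out))
E
```

```text
t 6.3 pos [ 0.524  -0.0327  0.2227] yaw -19.2 tilt [ 0.0039 -0.001 ] j7 -0.38 w 15.6 F [-0.2  0.4 -2.1]
-> tx -43.1 ty -58.3 tz 2.5 turn -0.05 (j7 fwd sign check) dist 73
t 6.9 pos [ 0.4549 -0.0521  0.2203] yaw -19.2 tilt [0.0003 0.0002] j7 -0.23 w 15.8 F [-0.1 -0.1 -1.3]
-> tx -2.0 ty 0.5 tz 80.3 turn -0.04 (j7 fwd sign check) dist 80
top [345.75331276 242.98131894]
top [344.74856496 243.20985689]
0 [(0.13, array([nan, nan, nan])), (0.145, array([nan, nan, nan])), (0.16, array([nan, nan, nan])), (0.175, array([nan, nan, nan]))]
side [361.15917079 214.38798532]
side [360.77172551 214.9691477 ]
42 [(0.13, array([ 0.4527, -0.0479,  0.1314])), (0.145, array([ 0.4518, -0.0472,  0.1461])), (0.16, array([ 0.4528, -0.0483,  0.1609])), (0.175, array([ 0.4503, -0.0436,  0.1752]))]<stdin>:9: RuntimeWarning: Mean of empty slice.
  ret = um.true_divide(
```

View pics/crop2.png

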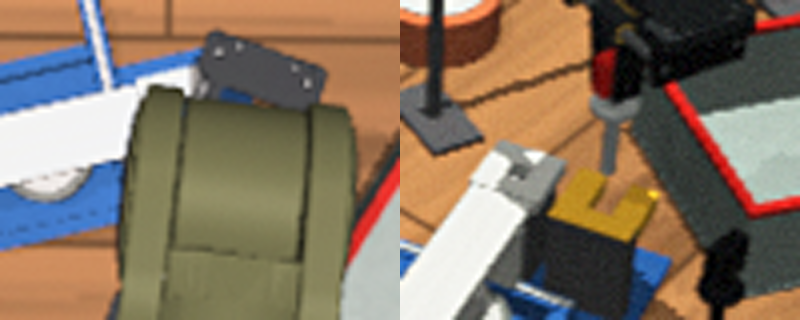

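Side view: the shank hangs upright over the slot. The axis measures (0.455,-0.052), in line with the seat.

```bash
python3 -m crank '[{"tx":-1,"ty":0,"tz":15,"turn":0},{"tx":-1,"ty":0,"tz":30,"turn":0},{"tx":-1,"ty":0,"tz":40,"turn":0},{"tx":-1,"ty":0,"tz":50,"turn":0},{"tx":-1,"ty":0,"tz":50,"turn":0}]'; python3 -m crank '[{"tx":0,"ty":0,"tz":15,"turn":0},{"tx":0,"ty":0,"tz":30,"turn":0},{"tx":0,"ty":0,"tz":38,"turn":0},{"tx":0,"ty":0,"tz":38,"turn":0},{"tx":0,"ty":0,"tz":38,"turn":0}]'
```

```text
time: 7.62
position: [0.4536, -0.0532, 0.1696]
tool_rot: [-2.56, -1.819, 0.002]
ft_force: [-0.2, 0.0, -2.0]
grip_width: 0.185
grip_force: 29.9
time: 8.25
position: [0.4545, -0.0533, 0.1328]
tool_rot: [2.561, 1.819, 0.001]
ft_force: [0.4, 0.4, -2.8]
grip_width: 0.184
grip_force: 29.9
```

```bash
python3 plan.py 0.4547 -0.0531 0.1295 -19
python3 - <<'E'
from m import *
im,d,P=cloud("side","pics/s2.png");cv2.imwrite("pics/s2c.png",cv2.resize(im[160:250,310:420,::-1],(660,540),interpolation=2))
E
```

```text
t 8.2 pos [ 0.4545 -0.0533  0.1328] yaw -19.2 tilt [ 0.0006 -0.0001] j7 -0.29 w 16.0 F [ 0.4  0.4 -2.8]
-> tx 0.2 ty 0.1 tz 3.3 turn -0.05 (j7 fwd sign check) dist 3
```

View pics/s2c.png

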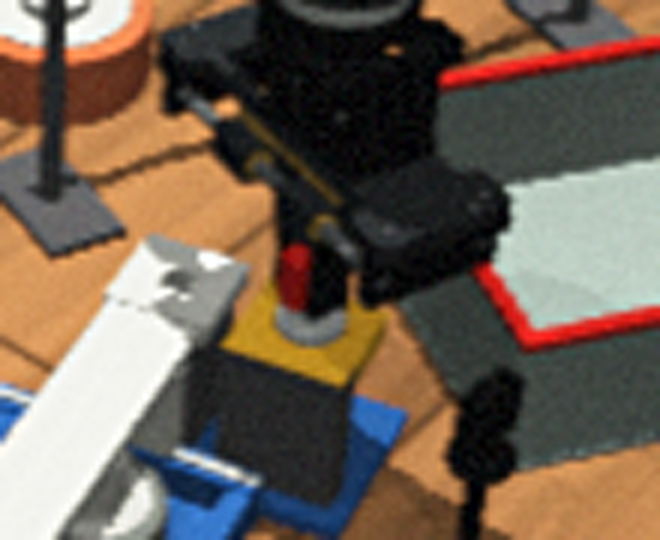

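The collar sits just above the fork, centred in the slot; I lower the last 2–3 mm, let go and rise.

```bash
python3 -m crank '[{"tx":0,"ty":0,"tz":1.5,"turn":0},{"tx":0,"ty":0,"tz":3,"turn":0},{"tx":0,"ty":0,"tz":3,"turn":0}]'; python3 -m crank '[{"tx":0,"ty":0,"tz":0,"turn":0},{"tx":0,"ty":0,"tz":0,"turn":0},{"tx":0,"ty":0,"tz":0,"turn":0},{"tx":0,"ty":0,"tz":0,"turn":0}]' 50; python3 -m crank '[{"tx":0,"ty":0,"tz":-10,"turn":0},{"tx":0,"ty":0,"tz":-35,"turn":0},{"tx":0,"ty":0,"tz":-70,"turn":0},{"tx":0,"ty":0,"tz":-110,"turn":0},{"tx":0,"ty":0,"tz":-110,"turn":0}]'>/dev/null; python3 plan.py 0.463 0.198 0.235 -75.8
```

```text
time: 8.68
position: [0.4545, -0.0534, 0.1302]
tool_rot: [2.561, 1.819, 0.0]
ft_force: [-1.5, -0.1, 4.1]
grip_width: 0.185
grip_force: 30.0
time: 9.18
position: [0.4541, -0.0533, 0.1294]
tool_rot: [-2.561, -1.819, 0.0]
ft_force: [0.7, 0.5, -0.1]
grip_width: 0.532
grip_force: 0.0
t 9.8 pos [ 0.4564 -0.0534  0.2434] yaw -19.2 tilt [ 0.0068 -0.0023] j7 -0.22 w 49.8 F [ 0.3  1.3 -0.6]
-> tx 239.5 ty -76.6 tz 7.9 turn 11.31 (j7 fwd sign check) dist 252
```

```bash
python3 -m crank '[{"tx":48,"ty":-15,"tz":0,"turn":2},{"tx":96,"ty":-30,"tz":0,"turn":4},{"tx":144,"ty":-46,"tz":0,"turn":6},{"tx":192,"ty":-61,"tz":0,"turn":8},{"tx":240,"ty":-76,"tz":0,"turn":10}]'>/dev/null; python3 -m crank '[{"tx":0,"ty":0,"tz":0,"turn":1.3},{"tx":0,"ty":0,"tz":0,"turn":1.3}]'>/dev/null; python3 plan.py 0.463 0.198 0.122 -75.8
python3 - <<'E'
from m import *
im,d,P=cloud("side");H=hsv(im);h,s,v=H[...,0],H[...,1],H[...,2];z=P[...,2]
w=((h<8)|(h>172))&(s>130)&(v>80)&box(P,(.455,-.053),.05)&(z>.1);p=P[w];print("pin",len(p),p.mean(0),p[:,2].min(),p[:,2].max())
w=(s<70)&box(P,(.455,-.053),.03)&(z>.09)&(z<.104);p=P[w];print("collar",len(p),p.mean(0))
w=(v<70)&box(P,(.463,.198),.03)&(z>.11)&(z<.15);p=P[w];print("knob",len(p),p.mean(0),p[:,2].max())
K,o,q=cam("side")
im,d,P=cloud("top");H=hsv(im);h,s,v=H[...,0],H[...,1],H[...,2];z=P[...,2]
w=((h<8)|(h>172))&(s>130)&(v>80)&box(P,(.455,-.053),.05)&(z>.1);p=P[w];print("pin",len(p),p.mean(0),p[:,2].max())
E
```

```text
t 10.7 pos [0.4613 0.1834 0.2387] yaw -71.5 tilt [-0.002  -0.0015] j7 -1.7 w 49.5 F [-0.8 -0.4 -0.3]
-> tx 6.6 ty -13.4 tz 116.7 turn 0.86 (j7 fwd sign check) dist 118
pin 121 [ 0.45109958 -0.04853481  0.13361298] 0.11328173280427489 0.14618503961942897
collar 50 [ 0.44936243 -0.04883315  0.09910725]
knob 107 [0.45941603 0.20272242 0.13269273] 0.14579231309344987
pin 60 [ 0.45417166 -0.05455748  0.14182049] 0.14668336350659983
```

```bash
python3 -m crank '[{"tx":6.6,"ty":-13.4,"tz":0,"turn":0.86},{"tx":6.6,"ty":-13.4,"tz":0,"turn":0.86},{"tx":6.6,"ty":-13.4,"tz":40,"turn":0.86},{"tx":6.6,"ty":-13.4,"tz":80,"turn":0.86},{"tx":6.6,"ty":-13.4,"tz":112,"turn":0.86}]' 60 >/dev/null; python3 -m crank '[{"tx":0,"ty":0,"tz":0,"turn":0},{"tx":0,"ty":0,"tz":0,"turn":0},{"tx":0,"ty":0,"tz":0,"turn":0},{"tx":0,"ty":0,"tz":0,"turn":0},{"tx":0,"ty":0,"tz":0,"turn":0}]' 10 20; python3 plan.py 0.5706 0.2256 0.124 -75.8
```

```text
time: 12.02
position: [0.4646, 0.1969, 0.1281]
tool_rot: [3.115, 0.384, 0.001]
ft_force: [0.1, -3.1, 4.9]
grip_width: 0.268
grip_force: 20.0
t 12.0 pos [0.4646 0.1969 0.1281] yaw -76.0 tilt [ 0.0008 -0.003 ] j7 -1.94 w 23.3 F [ 0.1 -3.1  4.9]
-> tx 109.8 ty -2.1 tz 4.1 turn -0.03 (j7 fwd sign check) dist 110
```

Knob gripped (23 mm). Slide back.

```bash
python3 -m crank '[{"tx":15,"ty":0,"tz":0,"turn":0},{"tx":35,"ty":0,"tz":0,"turn":0},{"tx":60,"ty":0,"tz":0,"turn":0},{"tx":85,"ty":0,"tz":0,"turn":0},{"tx":105,"ty":0,"tz":0,"turn":0}]'; python3 -m crank '[{"tx":5,"ty":0,"tz":0,"turn":0},{"tx":5,"ty":0,"tz":0,"turn":0},{"tx":5,"ty":0,"tz":0,"turn":0}]'
```

```text
time: 12.65
position: [0.5667, 0.2224, 0.1281]
tool_rot: [3.115, 0.383, -0.002]
ft_force: [-2.5, -3.9, 9.3]
grip_width: 0.268
grip_force: 20.0
time: 13.02
position: [0.5713, 0.2235, 0.1281]
tool_rot: [3.115, 0.383, -0.0]
ft_force: [-1.1, -2.8, 5.6]
grip_width: 0.269
grip_force: 20.0
```

```bash
python3 -m crank '[{"tx":0,"ty":0,"tz":0,"turn":0},{"tx":0,"ty":0,"tz":0,"turn":0},{"tx":0,"ty":0,"tz":0,"turn":0}]' 60; python3 -m crank '[{"tx":0,"ty":0,"tz":-20,"turn":0},{"tx":0,"ty":0,"tz":-60,"turn":0},{"tx":0,"ty":0,"tz":-110,"turn":0},{"tx":-60,"ty":0,"tz":-150,"turn":0},{"tx":-120,"ty":0,"tz":-150,"turn":0}]' >/dev/null; python3 -m crank '[{"tx":-50,"ty":0,"tz":0,"turn":0},{"tx":-50,"ty":0,"tz":0,"turn":0},{"tx":-50,"ty":0,"tz":0,"turn":0}]'
cat > wh.py <<'E'
from m import *
import sys
yaw=np.radians(14.2);e=np.array([np.cos(yaw),np.sin(yaw)]);g=np.array([-e[1],e[0]]);c0=np.array([.463,.198])
for n in sys.argv[1:]:
    im,d,P=cloud(n,f"pics/wh_{n}.png");H=hsv(im);z=P[...,2]
    Q=P[...,:2]-c0;x=Q@e;y=Q@g
    w=(H[...,1]<70)&(H[...,2]>80)&(z>.066)&(z<.082)&(abs(x)<.07)&(abs(y)<.2)
    k,L,st,_=cv2.connectedComponentsWithStats(w.astype(np.uint8))
    for i in range(1,k):
        if st[i,4]<15: continue
        p=P[L==i];(cx,cy),r=cv2.minEnclosingCircle((p[:,:2]*1000).astype(np.float32))
        print(n,st[i,4],"mean",p.mean(0).round(4),"circ",round(cx,1),round(cy,1),"r",round(r,1),"rack",np.round([(np.array([cx,cy])/1000-c0)@e,(np.array([cx,cy])/1000-c0)@g],3))
    if n!="wrist":
        w=(H[...,2]<75)&(z>.136)&(z<.15)&(x>-.03)&(x<.14)&(abs(y)<.04);p=P[w]
        if len(p): print(n,"knob",len(p),p.mean(0).round(4),"rack x",((p[:,:2]-c0)@e).mean().round(3))
E
python3 wh.py top side
```

```text
time: 13.4
position: [0.5701, 0.2248, 0.1268]
tool_rot: [3.117, 0.385, -0.002]
ft_force: [0.3, 0.3, 0.1]
grip_width: 0.53
grip_force: 0.0
time: 14.4
position: [0.4119, 0.185, 0.278]
tool_rot: [3.115, 0.384, 0.003]
ft_force: [-0.5, -0.2, -0.8]
grip_width: 0.691
grip_force: 0.0
top 77 mean [0.4875 0.0701 0.0745] circ 488.2 70.5 r 16.9 rack [-0.007 -0.13 ]
top 51 mean [0.4573 0.238  0.0741] circ 453.1 237.1 r 16.7 rack [0.   0.04]
top knob 45 [0.5701 0.2219 0.1432] rack x 0.11
side 79 mean [0.4872 0.0755 0.0734] circ 488.4 69.9 r 19.1 rack [-0.007 -0.13 ]
side 89 mean [0.4496 0.2417 0.074 ] circ 451.6 238.7 r 17.3 rack [-0.001  0.042]
side 111 mean [0.4261 0.3326 0.0737] circ 429.1 330.3 r 17.7 rack [-0.     0.137]
side knob 45 [0.5686 0.2277 0.1422] rack x 0.11
```

View pics/wh_side.png

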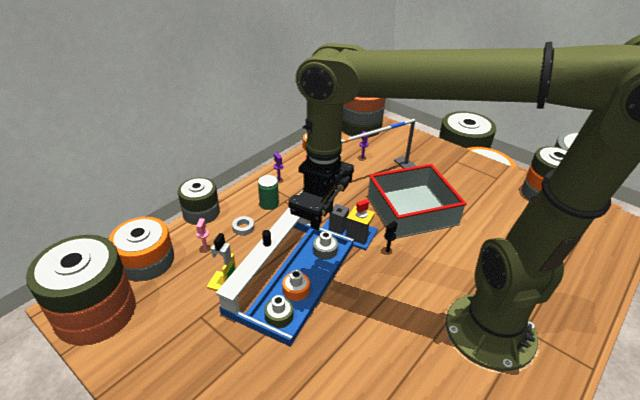

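```bash
python3 plan.py 0.4885 0.0702 0.20 -75.8
```

```text
t 14.5 pos [0.412  0.1852 0.277 ] yaw -75.9 tilt [-0.0016  0.0009] j7 -1.65 w 59.7 F [-0.   0.5 -1. ]
-> tx 46.3 ty 130.2 tz 76.8 turn -0.02 (j7 fwd sign check) dist 158
```

The side view shows the bar back and the pin parked at (362,207). There are three wheels, olive (280,312), orange (296,285) and grey (324,243), and no fourth.

```bash
python3 -m crank '[{"tx":15,"ty":45,"tz":25,"turn":-1},{"tx":30,"ty":90,"tz":50,"turn":-2},{"tx":46.3,"ty":130.2,"tz":77,"turn":-3.2},{"tx":46.3,"ty":130.2,"tz":77,"turn":-3.2},{"tx":46.3,"ty":130.2,"tz":77,"turn":-3.2}]' 60 >/dev/null; python3 plan.py 0.4885 0.0702 0.065 -60;python3 wh.py side
```

```text
t 15.1 pos [0.4878 0.0711 0.199 ] yaw -59.9 tilt [-0.0038  0.0029] j7 -1.28 w 59.9 F [-0.2  0.8  0.9]
-> tx 0.4 ty 1.7 tz 134.0 turn 0.02 (j7 fwd sign check) dist 134
side 70 mean [0.4871 0.0757 0.074 ] circ 489.8 72.0 r 18.5 rack [-0.005 -0.129]
side 102 mean [0.4503 0.2414 0.0734] circ 452.1 240.1 r 17.9 rack [-0.     0.044]
side 109 mean [0.4262 0.3324 0.0736] circ 428.6 332.0 r 18.6 rack [-0.     0.138]
side knob 47 [0.5678 0.2279 0.1422] rack x 0.109
```

```bash
python3 -m crank '[{"tx":0,"ty":0,"tz":40,"turn":0},{"tx":0,"ty":0,"tz":80,"turn":0},{"tx":0,"ty":0,"tz":110,"turn":0},{"tx":0,"ty":0,"tz":131,"turn":0},{"tx":0,"ty":0,"tz":131,"turn":0}]' >/dev/null; python3 -m crank '[{"tx":0,"ty":0,"tz":0,"turn":0},{"tx":0,"ty":0,"tz":0,"turn":0},{"tx":0,"ty":0,"tz":0,"turn":0},{"tx":0,"ty":0,"tz":0,"turn":0}]' 20 40; python3 -m crank '[{"tx":0,"ty":0,"tz":-20,"turn":0},{"tx":0,"ty":0,"tz":-60,"turn":0},{"tx":0,"ty":0,"tz":-100,"turn":0},{"tx":0,"ty":0,"tz":-130,"turn":0},{"tx":0,"ty":0,"tz":-130,"turn":0}]'; python3 plan.py 0.4781 -0.2582 0.2 57.8
```

```text
time: 16.3
position: [0.4882, 0.0692, 0.0696]
tool_rot: [3.032, 0.814, 0.0]
ft_force: [0.9, -0.4, 3.3]
grip_width: 0.379
grip_force: 40.0
time: 16.92
position: [0.4889, 0.0702, 0.2013]
tool_rot: [3.031, 0.814, 0.005]
ft_force: [0.6, 0.3, -4.1]
grip_width: 0.381
grip_force: 40.0
t 16.9 pos [0.4889 0.0702 0.2013] yaw -59.9 tilt [ 0.004  -0.0021] j7 -1.28 w 33.1 F [ 0.6  0.3 -4.1]
-> tx -174.0 ty 278.8 tz 2.0 turn 12.46 (j7 fwd sign check) dist 329
```

```bash
python3 -m crank '[{"tx":0,"ty":0,"tz":-30,"turn":0},{"tx":0,"ty":0,"tz":-55,"turn":0},{"tx":-30,"ty":46,"tz":-60,"turn":2},{"tx":-58,"ty":93,"tz":-60,"turn":4},{"tx":-87,"ty":139,"tz":-60,"turn":6}]'>/dev/null; python3 plan.py 0.4781 -0.2582 0.25 57.8
```

```text
t 17.6 pos [ 0.4808 -0.0954  0.2575] yaw -90.2 tilt [-0.0032 -0.0008] j7 -1.43 w 33.2 F [-0.2  1.2 -3.4]
-> tx -2.1 ty 162.8 tz 7.6 turn 6.39 (j7 fwd sign check) dist 163
```

```bash
python3 -m crank '[{"tx":-1,"ty":45,"tz":0,"turn":2},{"tx":-2,"ty":90,"tz":0,"turn":4},{"tx":-2,"ty":135,"tz":10,"turn":6.2},{"tx":-2,"ty":163,"tz":30,"turn":6.4},{"tx":-2,"ty":163,"tz":60,"turn":6.4}]'>/dev/null; python3 -m crank '[{"tx":0,"ty":0,"tz":0,"turn":0},{"tx":0,"ty":0,"tz":0,"turn":0}]'>/dev/null; python3 plan.py 0.4781 -0.2582 0.071 57.8
```

```text
t 18.4 pos [ 0.4804 -0.2564  0.1994] yaw -121.9 tilt [-0.0011 -0.0008] j7 -1.77 w 32.7 F [ 0.3 -0.5 -3.4]
-> tx -1.0 ty 2.6 tz 128.4 turn 0.07 (j7 fwd sign check) dist 128
```

```bash
python3 -m crank '[{"tx":0,"ty":2,"tz":40,"turn":0},{"tx":0,"ty":2,"tz":80,"turn":0},{"tx":0,"ty":2,"tz":110,"turn":0},{"tx":0,"ty":2,"tz":127,"turn":0},{"tx":0,"ty":2,"tz":127,"turn":0}]'; python3 -m crank '[{"tx":0,"ty":0,"tz":0,"turn":0},{"tx":0,"ty":0,"tz":0,"turn":0},{"tx":0,"ty":0,"tz":0,"turn":0}]' 50;  python3 -m crank '[{"tx":0,"ty":0,"tz":-40,"turn":0},{"tx":0,"ty":0,"tz":-80,"turn":0},{"tx":0,"ty":0,"tz":-130,"turn":0},{"tx":0,"ty":0,"tz":-180,"turn":0},{"tx":0,"ty":0,"tz":-180,"turn":0}]' >/dev/null; python3 plan.py 0.452 0.2395 0.25 -75.8
```

```text
time: 19.05
position: [0.4789, -0.2587, 0.0722]
tool_rot: [3.02, -0.863, -0.002]
ft_force: [-0.2, -0.4, -3.4]
grip_width: 0.38
grip_force: 40.0
time: 19.42
position: [0.4799, -0.2596, 0.0737]
tool_rot: [3.018, -0.863, 0.003]
ft_force: [0.4, 0.6, -0.1]
grip_width: 0.56
grip_force: 0.0
t 20.1 pos [ 0.4817 -0.2597  0.2576] yaw -121.9 tilt [ 0.007  -0.0071] j7 -1.75 w 50.0 F [0.4 0.  0.1]
-> tx -289.3 ty -408.0 tz 3.9 turn -9.22 (j7 fwd sign check) dist 500
```

```bash
python3 -m crank '[{"tx":-29,"ty":-41,"tz":0,"turn":0},{"tx":-58,"ty":-82,"tz":0,"turn":0},{"tx":-87,"ty":-123,"tz":0,"turn":0},{"tx":-116,"ty":-164,"tz":0,"turn":0},{"tx":-145,"ty":-204,"tz":0,"turn":0}]' 60 >/dev/null; python3 -m crank '[{"tx":-29,"ty":-41,"tz":0,"turn":-2},{"tx":-58,"ty":-82,"tz":0,"turn":-4},{"tx":-87,"ty":-123,"tz":0,"turn":-6},{"tx":-116,"ty":-164,"tz":0,"turn":-8},{"tx":-145,"ty":-204,"tz":0,"turn":-9.2}]'>/dev/null;python3 -m crank '[{"tx":0,"ty":0,"tz":30,"turn":0},{"tx":0,"ty":0,"tz":30,"turn":0}]'>/dev/null; python3 plan.py 0.452 0.2395 0.068 -75.8; python3 wh.py side top
```

```text
t 21.6 pos [0.447  0.2402 0.2195] yaw -75.8 tilt [-0.0056 -0.0028] j7 -1.96 w 60.1 F [ 0.7 -0.1  0.8]
-> tx 5.6 ty 1.7 tz 151.5 turn -0.01 (j7 fwd sign check) dist 152
side 85 mean [0.4507 0.2412 0.074 ] circ 452.3 238.3 r 17.8 rack [-0.     0.042]
side 103 mean [0.4253 0.333  0.0742] circ 428.9 330.8 r 18.7 rack [-0.     0.137]
top knob 46 [0.57   0.2218 0.143 ] rack x 0.11
```

```bash
python3 -m crank '[{"tx":4,"ty":1.5,"tz":45,"turn":0},{"tx":4,"ty":1.5,"tz":90,"turn":0},{"tx":4,"ty":1.5,"tz":130,"turn":0},{"tx":4,"ty":1.5,"tz":151,"turn":0},{"tx":4,"ty":1.5,"tz":151,"turn":0}]' >/dev/null; python3 plan.py 0.452 0.2395 0.068 -75.8; python3 -m crank '[{"tx":0,"ty":0,"tz":0,"turn":0},{"tx":0,"ty":0,"tz":0,"turn":0},{"tx":0,"ty":0,"tz":0,"turn":0},{"tx":0,"ty":0,"tz":0,"turn":0}]' 20 40; python3 -m crank '[{"tx":0,"ty":0,"tz":-40,"turn":0},{"tx":0,"ty":0,"tz":-80,"turn":0},{"tx":0,"ty":0,"tz":-120,"turn":0},{"tx":0,"ty":0,"tz":-165,"turn":0},{"tx":0,"ty":0,"tz":-190,"turn":0}]'; python3 plan.py 0.4195 -0.3512 0.25 57.8
```

```text
t 22.3 pos [0.4529 0.2395 0.0704] yaw -76.0 tilt [-0.0022 -0.0018] j7 -2.15 w 60.3 F [-0.3 -0.   0.2]
-> tx -0.8 ty -0.3 tz 2.4 turn -0.04 (j7 fwd sign check) dist 3
time: 22.78
position: [0.4537, 0.2395, 0.0714]
tool_rot: [3.116, 0.384, 0.001]
ft_force: [0.6, -3.0, 5.3]
grip_width: 0.383
grip_force: 40.3
time: 23.4
position: [0.4531, 0.2411, 0.2625]
tool_rot: [3.117, 0.385, 0.001]
ft_force: [0.1, -0.1, -1.8]
grip_width: 0.381
grip_force: 40.2
t 23.4 pos [0.4531 0.2411 0.2625] yaw -75.9 tilt [ 0.001  -0.0007] j7 -1.94 w 33.2 F [ 0.1 -0.1 -1.8]
-> tx -176.9 ty 566.3 tz 12.9 turn 9.26 (j7 fwd sign check) dist 593
```

```bash
python3 -m crank '[{"tx":-12,"ty":57,"tz":0,"turn":0},{"tx":-25,"ty":113,"tz":0,"turn":0},{"tx":-38,"ty":170,"tz":0,"turn":0},{"tx":-52,"ty":226,"tz":0,"turn":0},{"tx":-68,"ty":283,"tz":0,"turn":0}]' >/dev/null; python3 -m crank '[{"tx":-22,"ty":57,"tz":0,"turn":2},{"tx":-44,"ty":113,"tz":0,"turn":4},{"tx":-66,"ty":170,"tz":0,"turn":6},{"tx":-88,"ty":226,"tz":0,"turn":8},{"tx":-109,"ty":283,"tz":0,"turn":9.3}]'>/dev/null; python3 -m crank '[{"tx":0,"ty":0,"tz":30,"turn":0},{"tx":0,"ty":0,"tz":50,"turn":0},{"tx":0,"ty":0,"tz":50,"turn":0}]'>/dev/null;  python3 plan.py 0.4195 -0.3512 0.075 57.8
python3 - <<'E'
from m import *
im,d,P=cloud("side","pics/s5.png")
print([(round(r["confidence"],2),np.round(r["xyz"],3).tolist()) for r in ctrl.recognise("side","wheel2")][:4])
E
```

```text
t 25.0 pos [ 0.4178 -0.3505  0.2091] yaw -122.4 tilt [-0.0041  0.0026] j7 -1.56 w 32.8 F [ 0.6  0.6 -2.9]
-> tx 2.5 ty -0.3 tz 134.1 turn -0.04 (j7 fwd sign check) dist 134
[(0.95, [0.42, 0.337, 0.036]), (0.76, [0.407, -0.33, 0.181]), (0.63, [0.761, 0.038, 0.071])]
```

```bash
python3 -m crank '[{"tx":2,"ty":0,"tz":40,"turn":0},{"tx":2,"ty":0,"tz":80,"turn":0},{"tx":2,"ty":0,"tz":115,"turn":0},{"tx":2,"ty":0,"tz":135,"turn":0},{"tx":2,"ty":0,"tz":135,"turn":0}]'; python3 -m crank '[{"tx":0,"ty":0,"tz":0,"turn":0},{"tx":0,"ty":0,"tz":0,"turn":0},{"tx":0,"ty":0,"tz":0,"turn":0}]' 50;  python3 -m crank '[{"tx":0,"ty":0,"tz":-40,"turn":0},{"tx":0,"ty":0,"tz":-80,"turn":0},{"tx":0,"ty":0,"tz":-130,"turn":0},{"tx":0,"ty":0,"tz":-180,"turn":0},{"tx":0,"ty":0,"tz":-180,"turn":0}]' >/dev/null; python3 plan.py 0.429 0.330 0.25 -75.8
```

```text
time: 25.75
position: [0.4203, -0.3527, 0.0761]
tool_rot: [3.016, -0.877, -0.003]
ft_force: [0.3, -0.6, -2.4]
grip_width: 0.376
grip_force: 40.2
time: 26.12
position: [0.4212, -0.3537, 0.0779]
tool_rot: [3.014, -0.877, 0.002]
ft_force: [0.5, -0.6, 0.5]
grip_width: 0.554
grip_force: 0.0
t 26.8 pos [ 0.4229 -0.3542  0.2619] yaw -122.4 tilt [ 0.0058 -0.0084] j7 -1.55 w 50.1 F [-0.  -0.  -0.9]
-> tx -361.8 ty -580.8 tz 6.2 turn -9.33 (j7 fwd sign check) dist 684
```

```bash
python3 -m crank '[{"tx":-15,"ty":-47,"tz":0,"turn":0},{"tx":-30,"ty":-94,"tz":0,"turn":0},{"tx":-45,"ty":-141,"tz":0,"turn":0},{"tx":-60,"ty":-188,"tz":0,"turn":0},{"tx":-76,"ty":-236,"tz":0,"turn":0}]' 60 >/dev/null; python3 -m crank '[{"tx":-25,"ty":-41,"tz":0,"turn":-2},{"tx":-50,"ty":-82,"tz":0,"turn":-4},{"tx":-76,"ty":-123,"tz":0,"turn":-6},{"tx":-101,"ty":-164,"tz":0,"turn":-8},{"tx":-127,"ty":-204,"tz":0,"turn":-10}]'>/dev/null; python3 plan.py 0.429 0.331 0.2 -60; python3 wh.py top; cp pics/wh_top.png pics/top6.png
```

```text
t 28.0 pos [0.4848 0.1287 0.2553] yaw -72.1 tilt [-0.0009 -0.0023] j7 -1.6 w 59.8 F [ 0.8 -0.3  0. ]
-> tx 9.1 ty -209.7 tz 54.9 turn -2.42 (j7 fwd sign check) dist 217
```

View pics/top6.png

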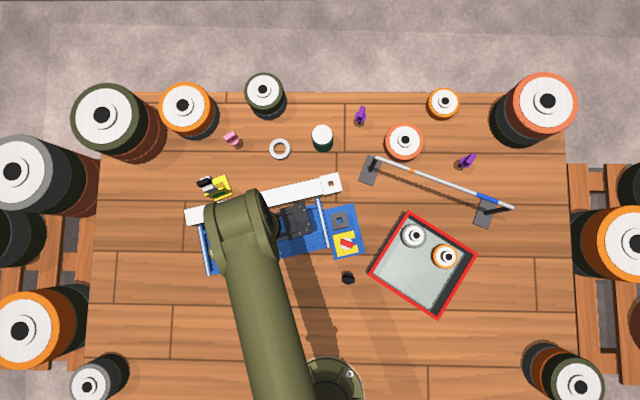

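The top view shows the grey wheel (413,236) and the orange wheel (445,257) in the crate, the pin parked at (346,243) and the bar back.

```bash
python3 -m crank '[{"tx":2,"ty":-50,"tz":0,"turn":-1},{"tx":5,"ty":-100,"tz":0,"turn":-2},{"tx":9,"ty":-150,"tz":0,"turn":-2.4},{"tx":9,"ty":-190,"tz":20,"turn":-2.4},{"tx":9,"ty":-210,"tz":40,"turn":-2.4}]' >/dev/null; python3 -m crank '[{"tx":0,"ty":0,"tz":0,"turn":0},{"tx":0,"ty":0,"tz":0,"turn":0}]' >/dev/null;python3 wh.py side; python3 plan.py 0.4285 0.331 0.069 -60
```

```text
side 107 mean [0.4253 0.3329 0.0735] circ 428.8 331.5 r 18.5 rack [-0.     0.138]
t 29.0 pos [0.4315 0.3292 0.2161] yaw -60.6 tilt [ 0.0001 -0.0018] j7 -1.96 w 60.1 F [-0.3 -0.1  0.7]
-> tx -1.6 ty -3.2 tz 147.1 turn -0.11 (j7 fwd sign check) dist 147
```

```bash
python3 -m crank '[{"tx":-2,"ty":-2.5,"tz":45,"turn":0},{"tx":-2,"ty":-2.5,"tz":90,"turn":0},{"tx":-2,"ty":-2.5,"tz":125,"turn":0},{"tx":-2,"ty":-2.5,"tz":147,"turn":0},{"tx":-2,"ty":-2.5,"tz":147,"turn":0}]' >/dev/null; python3 plan.py 0.4285 0.3305 0.069 -60; python3 -m crank '[{"tx":0,"ty":0,"tz":0,"turn":0},{"tx":0,"ty":0,"tz":0,"turn":0},{"tx":0,"ty":0,"tz":0,"turn":0},{"tx":0,"ty":0,"tz":0,"turn":0}]' 20 40; python3 -m crank '[{"tx":0,"ty":0,"tz":-40,"turn":0},{"tx":0,"ty":0,"tz":-80,"turn":0},{"tx":0,"ty":0,"tz":-120,"turn":0},{"tx":0,"ty":0,"tz":-165,"turn":0},{"tx":0,"ty":0,"tz":-190,"turn":0}]'; python3 plan.py 0.49 0.05 0.255
```

```text
t 29.6 pos [0.4274 0.3302 0.0679] yaw -60.5 tilt [-0.0024 -0.0025] j7 -2.1 w 60.0 F [-0.2  0.3  0.9]
-> tx 1.1 ty 0.3 tz -1.1 turn -0.10 (j7 fwd sign check) dist 2
time: 30.1
position: [0.4283, 0.3309, 0.0694]
tool_rot: [3.036, 0.8, 0.001]
ft_force: [1.1, -3.1, 5.1]
grip_width: 0.38
grip_force: 40.0
time: 30.72
position: [0.4273, 0.3324, 0.2604]
tool_rot: [3.037, 0.802, 0.001]
ft_force: [0.2, -0.3, -2.8]
grip_width: 0.38
grip_force: 40.0
t 30.7 pos [0.4273 0.3324 0.2604] yaw -60.4 tilt [ 0.0006 -0.0002] j7 -1.94 w 33.1 F [ 0.2 -0.3 -2.8]
-> tx -85.0 ty 276.5 tz 5.5 turn 0.00 (j7 fwd sign check) dist 289
```

```bash
python3 -m crank '[{"tx":-17,"ty":55,"tz":0,"turn":0},{"tx":-34,"ty":110,"tz":0,"turn":0},{"tx":-51,"ty":165,"tz":0,"turn":0},{"tx":-68,"ty":220,"tz":0,"turn":0},{"tx":-85,"ty":276,"tz":0,"turn":0}]' >/dev/null; python3 plan.py 0.45 -0.15 0.255 57.8
```

```text
t 31.4 pos [0.4894 0.0481 0.2586] yaw -60.4 tilt [-0.0007 -0.0022] j7 -1.2 w 33.3 F [ 1.1 -0.2 -1.5]
-> tx -132.1 ty 152.8 tz 4.0 turn 12.36 (j7 fwd sign check) dist 202
```

```bash
python3 -m crank '[{"tx":-26,"ty":30,"tz":0,"turn":2},{"tx":-52,"ty":60,"tz":0,"turn":4},{"tx":-80,"ty":90,"tz":0,"turn":6},{"tx":-106,"ty":120,"tz":0,"turn":8},{"tx":-132,"ty":152,"tz":0,"turn":10}]' >/dev/null; python3 plan.py 0.368 -0.254 0.2 57.8
```

```text
t 32.0 pos [ 0.4493 -0.1482  0.2586] yaw -110.7 tilt [-0.0015 -0.0012] j7 -1.62 w 33.3 F [-0.  -0.5 -2.9]
-> tx -38.5 ty 127.6 tz 58.9 turn 2.30 (j7 fwd sign check) dist 146
```

```bash
python3 -m crank '[{"tx":-13,"ty":42,"tz":0,"turn":1.5},{"tx":-26,"ty":85,"tz":0,"turn":2.3},{"tx":-38,"ty":127,"tz":20,"turn":2.3},{"tx":-38,"ty":127,"tz":50,"turn":2.3},{"tx":-38,"ty":127,"tz":58,"turn":2.3}]' >/dev/null; python3 -m crank '[{"tx":0,"ty":0,"tz":0,"turn":0},{"tx":0,"ty":0,"tz":0,"turn":0}]' >/dev/null;python3 plan.py 0.368 -0.254 0.072 57.8
```

```text
t 32.9 pos [ 0.371  -0.2534  0.2025] yaw -121.8 tilt [ 0.0004 -0.0025] j7 -1.53 w 33.3 F [-0.   0.8 -2.4]
-> tx -2.4 ty 1.9 tz 130.5 turn 0.07 (j7 fwd sign check) dist 131
```

```bash
python3 -m crank '[{"tx":-1,"ty":1,"tz":40,"turn":0},{"tx":-1,"ty":1,"tz":80,"turn":0},{"tx":-1,"ty":1,"tz":112,"turn":0},{"tx":-1,"ty":1,"tz":130,"turn":0},{"tx":-1,"ty":1,"tz":130,"turn":0}]'; python3 -m crank '[{"tx":0,"ty":0,"tz":0,"turn":0},{"tx":0,"ty":0,"tz":0,"turn":0},{"tx":0,"ty":0,"tz":0,"turn":0}]' 50;  python3 -m crank '[{"tx":0,"ty":0,"tz":-40,"turn":0},{"tx":0,"ty":0,"tz":-80,"turn":0},{"tx":0,"ty":0,"tz":-130,"turn":0},{"tx":0,"ty":0,"tz":-180,"turn":0},{"tx":0,"ty":0,"tz":-180,"turn":0}]' >/dev/null; python3 plan.py 0.5 -0.05 0.25
```

```text
time: 33.48
position: [0.3684, -0.2536, 0.0711]
tool_rot: [3.02, -0.863, -0.003]
ft_force: [-0.2, -0.4, -3.1]
grip_width: 0.378
grip_force: 40.0
time: 33.85
position: [0.3692, -0.2547, 0.0725]
tool_rot: [3.018, -0.863, 0.002]
ft_force: [0.6, -1.1, 0.3]
grip_width: 0.555
grip_force: 0.0
t 34.5 pos [ 0.3709 -0.2552  0.256 ] yaw -121.9 tilt [ 0.0052 -0.0082] j7 -1.51 w 50.0 F [-0.5  0.2 -0.7]
-> tx 1.0 ty -242.5 tz 5.0 turn 0.00 (j7 fwd sign check) dist 243
```

```bash
python3 -m crank '[{"tx":0,"ty":-50,"tz":0,"turn":0},{"tx":0,"ty":-100,"tz":0,"turn":-1},{"tx":0,"ty":-150,"tz":0,"turn":-3},{"tx":0,"ty":-200,"tz":0,"turn":-5},{"tx":0,"ty":-242,"tz":0,"turn":-7}]' 60 >/dev/null;  python3 plan.py 0.57 0.2245 0.24 -75.8
python3 - <<'E'
from m import *
im,d,P=cloud("top","pics/top7.png");z=P[...,2];H=hsv(im)
ex=np.array([.846,-.533]);ey=np.array([.533,.846]);Q=P[...,:2]-np.array([.398,-.2727])
w=(z>.055)&(z<.085)&(abs(Q@ex)<.1)&(abs(Q@ey)<.105)
k,L,st,_=cv2.connectedComponentsWithStats(w.astype(np.uint8))
for i in range(1,k):
    if st[i,4]>25: p=P[L==i];print(st[i,4],p.mean(0).round(3),np.round([(Q@ex)[L==i].mean(),(Q@ey)[L==i].mean()],3))
E
python3 wh.py side
```

```text
t 35.1 pos [ 0.497  -0.0465  0.2506] yaw -86.5 tilt [-0.001  -0.0016] j7 -1.49 w 59.9 F [ 1.  -0.4  0.1]
-> tx 89.2 ty -266.1 tz 10.1 turn -2.15 (j7 fwd sign check) dist 281
117 [ 0.48  -0.257  0.072] [0.061 0.057]
122 [ 0.42  -0.35   0.072] [ 0.059 -0.054]
116 [ 0.367 -0.251  0.072] [-0.037  0.002]
side knob 51 [0.5678 0.2276 0.1425] rack x 0.109
```

All three wheels are standing in the crate. Now shut the bar.

```bash
python3 -m crank '[{"tx":18,"ty":-53,"tz":0,"turn":-1},{"tx":36,"ty":-106,"tz":0,"turn":-2.1},{"tx":54,"ty":-160,"tz":0,"turn":-2.1},{"tx":72,"ty":-213,"tz":0,"turn":-2.1},{"tx":89,"ty":-266,"tz":0,"turn":-2.1}]' 60 >/dev/null; python3 -m crank '[{"tx":0,"ty":0,"tz":0,"turn":0},{"tx":0,"ty":0,"tz":0,"turn":0}]' >/dev/null; python3 plan.py 0.5705 0.2245 0.128 -75.8
```

```text
t 36.1 pos [0.571  0.2211 0.2497] yaw -76.5 tilt [-0.0022 -0.0027] j7 -2.01 w 59.8 F [ 1.  -0.1  0. ]
-> tx 0.6 ty -3.7 tz 121.7 turn -0.13 (j7 fwd sign check) dist 122
```

```bash
python3 -m crank '[{"tx":0,"ty":-3,"tz":40,"turn":0},{"tx":0,"ty":-3,"tz":80,"turn":0},{"tx":0,"ty":-3,"tz":110,"turn":0},{"tx":0,"ty":-3,"tz":121,"turn":0},{"tx":0,"ty":-3,"tz":121,"turn":0}]' >/dev/null; python3 -m crank '[{"tx":0,"ty":0,"tz":0,"turn":0},{"tx":0,"ty":0,"tz":0,"turn":0},{"tx":0,"ty":0,"tz":0,"turn":0},{"tx":0,"ty":0,"tz":0,"turn":0}]' 10 20; python3 -m crank '[{"tx":-20,"ty":0,"tz":0,"turn":0},{"tx":-45,"ty":0,"tz":0,"turn":0},{"tx":-70,"ty":0,"tz":0,"turn":0},{"tx":-95,"ty":0,"tz":0,"turn":0},{"tx":-108,"ty":0,"tz":0,"turn":0}]'; python3 -m crank '[{"tx":-2,"ty":0,"tz":0,"turn":0},{"tx":-2,"ty":0,"tz":0,"turn":0},{"tx":-2,"ty":0,"tz":0,"turn":0}]'
```

```text
time: 37.2
position: [0.5705, 0.2248, 0.1299]
tool_rot: [3.118, 0.371, -0.001]
ft_force: [0.1, 0.0, 0.8]
grip_width: 0.318
grip_force: 0.0
time: 37.83
position: [0.4663, 0.1974, 0.1301]
tool_rot: [3.116, 0.369, 0.002]
ft_force: [5.0, -4.0, 2.1]
grip_width: 0.272
grip_force: 20.0
time: 38.2
position: [0.4642, 0.197, 0.13]
tool_rot: [3.115, 0.368, -0.002]
ft_force: [0.7, -5.3, 3.2]
grip_width: 0.272
grip_force: 20.0
```

```bash
python3 -m crank '[{"tx":0,"ty":0,"tz":0,"turn":0},{"tx":0,"ty":0,"tz":0,"turn":0},{"tx":0,"ty":0,"tz":0,"turn":0}]' 60 >/dev/null; python3 -m crank '[{"tx":0,"ty":0,"tz":-20,"turn":0},{"tx":0,"ty":0,"tz":-60,"turn":0},{"tx":0,"ty":0,"tz":-110,"turn":0},{"tx":0,"ty":0,"tz":-150,"turn":-2},{"tx":0,"ty":0,"tz":-150,"turn":-4}]' >/dev/null; python3 -m crank '[{"tx":0,"ty":0,"tz":0,"turn":-2},{"tx":0,"ty":0,"tz":0,"turn":-4},{"tx":0,"ty":0,"tz":0,"turn":-6},{"tx":0,"ty":0,"tz":0,"turn":-8},{"tx":0,"ty":0,"tz":0,"turn":-10}]' >/dev/null;python3 -m crank '[{"tx":0,"ty":0,"tz":0,"turn":-2},{"tx":0,"ty":0,"tz":0,"turn":-4},{"tx":0,"ty":0,"tz":0,"turn":-6},{"tx":0,"ty":0,"tz":0,"turn":-6},{"tx":0,"ty":0,"tz":0,"turn":-6}]' >/dev/null; python3 plan.py 0.6145 0.344 0.26 23.5; python3 wh.py side
python3 - <<'E'
from m import *
for n in("top","side"):
    im,d,P=cloud(n);H=hsv(im);z=P[...,2]
    w=(H[...,2]<80)&box(P,(.616,.342),.06)&(z>.172)&(z<.19);p=P[w];print(n,len(p),p.mean(0).round(4) if len(p) else 0,rect(p) if len(p)>5 else 0)
E
```

```text
t 40.5 pos [0.4637 0.1993 0.2803] yaw 23.4 tilt [-0.0002 -0.0015] j7 -0.12 w 60.0 F [ 1.  -0.6  1. ]
-> tx 72.8 ty 195.9 tz 20.0 turn -0.02 (j7 fwd sign check) dist 210
side 60 mean [0.4155 0.3849 0.0723] circ 420.0 382.9 r 24.4 rack [0.004 0.19 ]
side knob 54 [0.4654 0.202  0.1429] rack x 0.003
top 65 [0.6148 0.3415 0.1816] (array([615.1, 342.6]), array([13.6, 31.3]), 23.8)
side 70 [0.6133 0.3473 0.1805] (array([615.3, 347.6]), array([13.8, 35.7]), 20.2)
```

```bash
python3 -m crank '[{"tx":18,"ty":49,"tz":5,"turn":0},{"tx":36,"ty":98,"tz":10,"turn":0},{"tx":54,"ty":147,"tz":15,"turn":0},{"tx":72.8,"ty":196,"tz":20,"turn":0},{"tx":72.8,"ty":196,"tz":20,"turn":0}]' 60 >/dev/null; python3 -m crank '[{"tx":0,"ty":0,"tz":0,"turn":0},{"tx":0,"ty":0,"tz":0,"turn":0}]' >/dev/null; python3 plan.py 0.615 0.344 0.172 23.3
```

```text
t 41.5 pos [0.6142 0.343  0.2603] yaw 23.5 tilt [ 0.0003 -0.002 ] j7 -0.48 w 60.1 F [ 0.5 -0.1  0.1]
-> tx 0.8 ty 1.2 tz 88.3 turn 0.04 (j7 fwd sign check) dist 88
```

```bash
python3 -m crank '[{"tx":1,"ty":1,"tz":30,"turn":0},{"tx":1,"ty":1,"tz":60,"turn":0},{"tx":1,"ty":1,"tz":80,"turn":0},{"tx":1,"ty":1,"tz":89,"turn":0},{"tx":1,"ty":1,"tz":89,"turn":0}]' >/dev/null; python3 plan.py 0.615 0.344 0.171 23.3; python3 -m crank '[{"tx":0,"ty":0,"tz":0,"turn":0},{"tx":0,"ty":0,"tz":0,"turn":0},{"tx":0,"ty":0,"tz":0,"turn":0},{"tx":0,"ty":0,"tz":0,"turn":0},{"tx":0,"ty":0,"tz":0,"turn":0}]' 5 40;python3 -m crank '[{"tx":0,"ty":0,"tz":-30,"turn":0},{"tx":0,"ty":0,"tz":-70,"turn":0},{"tx":0,"ty":0,"tz":-110,"turn":0},{"tx":0,"ty":0,"tz":-125,"turn":0},{"tx":0,"ty":0,"tz":-125,"turn":0}]'; python3 plan.py 0.515 0 0.295 -20.2
```

```text
t 42.1 pos [0.6147 0.3449 0.1706] yaw 23.5 tilt [-0.0008 -0.0015] j7 -0.51 w 60.1 F [ 0.  -0.1  0.3]
-> tx -0.9 ty -0.1 tz -0.4 turn 0.05 (j7 fwd sign check) dist 1
time: 42.72
position: [0.6146, 0.3454, 0.1704]
tool_rot: [-1.721, -2.628, 0.003]
ft_force: [0.7, -0.1, -0.5]
grip_width: 0.207
grip_force: 0.0
time: 43.35
position: [0.6147, 0.3458, 0.2955]
tool_rot: [1.721, 2.628, -0.002]
ft_force: [0.7, 0.3, -2.5]
grip_width: 0.154
grip_force: 39.9
t 43.4 pos [0.6147 0.3458 0.2955] yaw 23.6 tilt [-0.0003 -0.0011] j7 -0.46 w 13.4 F [ 0.7  0.3 -2.5]
-> tx -277.0 ty -229.7 tz 0.9 turn 8.76 (j7 fwd sign check) dist 360
```

```bash
python3 -m crank '[{"tx":-30,"ty":-25,"tz":-15,"turn":0},{"tx":-75,"ty":-62,"tz":-30,"turn":0},{"tx":-115,"ty":-95,"tz":-40,"turn":0},{"tx":-155,"ty":-128,"tz":-40,"turn":0},{"tx":-195,"ty":-160,"tz":-40,"turn":0}]' >/dev/null; python3 -m crank '[{"tx":-40,"ty":-33,"tz":0,"turn":2},{"tx":-80,"ty":-67,"tz":0,"turn":4},{"tx":-80,"ty":-67,"tz":0,"turn":6},{"tx":-80,"ty":-67,"tz":0,"turn":8},{"tx":-80,"ty":-67,"tz":0,"turn":8.76}]' >/dev/null; python3 plan.py 0.484 -0.387 0.33 -20.2
python3 - <<'E'
from m import *
s=ctrl.get_state();p0=s["position"];M=R.from_rotvec(s["tool_rot"]).as_matrix();a=np.arctan2(M[1,1],M[0,1]);e=np.array([np.cos(a),np.sin(a)]);g=np.array([-e[1],e[0]])
for n in("side","top"):
    im,d,P=cloud(n,f"pics/{n}8.png");H=hsv(im);Q=P[...,:2]-p0[:2];x=Q@e;y=Q@g;z=P[...,2]
    w=(np.hypot(x,y)<.09)&(z>.14)&(z<.34);yel=w&(H[...,0]>22)&(H[...,0]<34)&(H[...,1]>110)
    p=P[yel];print(n,yel.sum(),"z pct",np.percentile(p[:,2],[0,5,10,25,50,75,95,100]).round(3) if len(p) else 0)
    for lo in np.arange(.14,.33,.015):
        m=w&(z>lo)&(z<lo+.015)
        if m.sum()>5: print(round(lo,3),m.sum(),"x",np.percentile(x[m],[5,50,95]).round(3),"y",np.percentile(y[m],[5,50,95]).round(3))
im=cv2.imread("pics/side8.png");cv2.imwrite("pics/s8c.png",cv2.resize(im[60:260,260:460],(600,600),interpolation=2))
E
```

```text
t 44.6 pos [0.5156 0.0016 0.3339] yaw -20.5 tilt [-0.004  -0.0013] j7 -0.48 w 13.8 F [ 0.2  0.3 -1.5]
-> tx -375.0 ty 106.6 tz 4.5 turn -0.06 (j7 fwd sign check) dist 390
side 418 z pct [0.161 0.166 0.167 0.169 0.184 0.237 0.255 0.331]
0.14 35 x [-0.046 -0.04  -0.034] y [-0.079 -0.066 -0.055]
0.155 158 x [-0.026 -0.005  0.042] y [-0.023  0.016  0.031]
0.17 99 x [-0.022 -0.018  0.029] y [-0.024  0.007  0.031]
0.185 71 x [-0.022 -0.019 -0.016] y [-0.026  0.004  0.03 ]
0.2 81 x [-0.022 -0.02  -0.016] y [-0.024  0.002  0.028]
0.215 74 x [-0.022 -0.019 -0.016] y [-0.022  0.003  0.03 ]
0.23 90 x [-0.022 -0.019 -0.016] y [-0.026  0.003  0.03 ]
0.245 93 x [-0.021 -0.019 -0.015] y [-0.025  0.008  0.031]
0.26 52 x [-0.02  -0.018 -0.016] y [-0.022 -0.001  0.016]
0.275 70 x [-0.021 -0.018  0.015] y [-0.012  0.008  0.016]
0.29 67 x [-0.021 -0.017  0.015] y [-0.011  0.01   0.017]
0.305 79 x [-0.021 -0.011  0.012] y [-0.013  0.008  0.017]
0.32 64 x [-0.017 -0.013  0.013] y [-0.005  0.012  0.018]
top 0 z pct 0
```

View pics/s8c.png

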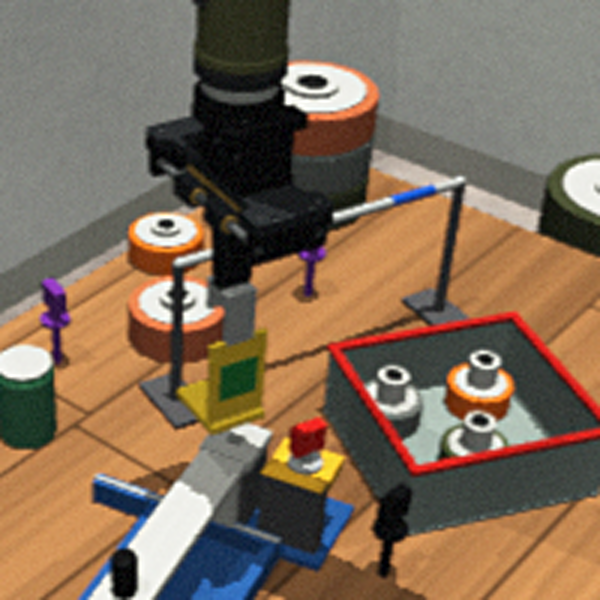

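The side crop shows the hanger held upright and in line. The pin is parked, the bar is shut and three wheels are in the crate. The measured base is 171 mm below the TCP.

```bash
python3 plan.py 0.4935 -0.3894 0.332 -20.2; python3 -m crank '[{"tx":-38,"ty":12,"tz":0,"turn":0},{"tx":-85,"ty":28,"tz":0,"turn":0},{"tx":-140,"ty":46,"tz":0,"turn":0},{"tx":-190,"ty":62,"tz":0,"turn":0},{"tx":-240,"ty":78,"tz":0,"turn":0}]' >/dev/null; python3 plan.py 0.4935 -0.3894 0.262 -20.2
```

```text
t 44.7 pos [0.5157 0.002  0.3341] yaw -20.3 tilt [-0.0038 -0.0012] j7 -0.48 w 13.8 F [ 0.2 -0.9 -2. ]
-> tx -374.8 ty 115.0 tz 2.6 turn -0.02 (j7 fwd sign check) dist 392
t 45.3 pos [ 0.506  -0.2513  0.3349] yaw -20.2 tilt [-0.0027 -0.0006] j7 -0.1 w 13.6 F [ 0.4  0.3 -0.5]
-> tx -133.8 ty 36.1 tz 73.0 turn 0.00 (j7 fwd sign check) dist 157
```

```bash
python3 -m crank '[{"tx":-45,"ty":12,"tz":0,"turn":0},{"tx":-90,"ty":24,"tz":0,"turn":0},{"tx":-133,"ty":36,"tz":20,"turn":0},{"tx":-133,"ty":36,"tz":50,"turn":0},{"tx":-133,"ty":36,"tz":73,"turn":0}]' >/dev/null; python3 -m crank '[{"tx":0,"ty":0,"tz":0,"turn":0},{"tx":0,"ty":0,"tz":0,"turn":0}]' >/dev/null; python3 plan.py 0.578 -0.4205 0.262 -20.2
python3 - <<'E'
from m import *
ex=np.array([.9385,-.3453]);ey=np.array([.3453,.9385]);O=np.array([.6195,-.3075])
p=ctrl.get_state()["position"][:2]-O;print("tcp rail",p@ex,p@ey)
im,d,P=cloud("side","pics/side9.png");im2,d2,P2=cloud("top","pics/top9.png")
for P,im in((P,im),(P2,im2)):
    Q=P[...,:2]-O;x=Q@ex;y=Q@ey;z=P[...,2];H=hsv(im)
    r=(abs(x)<.02)&(z>.18)&(z<.205)&(abs(y)<.19);print("bar x",x[r].mean().round(4),"z",np.percentile(z[r],[50,95]).round(3),"yvis",np.percentile(y[r],[2,98]).round(3))
    o=r&(H[...,0]<22)&(H[...,1]>150)&(y>.03)&(y<.13);b=r&(H[...,0]>95)&(H[...,0]<125)&(H[...,1]>100)
    print("mark y",o.sum(),y[o].mean().round(4),"blue",b.sum(),y[b].mean().round(4), np.percentile(y[b],[3,97]).round(3) if b.any() else 0)
K,o,q=cam("side");c=q.T@(np.array([.55,-.40,.22])-o);u,v=(K@c/c[2])[:2].astype(int)
a=cv2.imread("pics/side9.png");cv2.imwrite("pics/s9c.png",cv2.resize(a[max(0,v-60):v+60,u-75:u+75],(750,600),interpolation=2))
E
```

```text
t 46.2 pos [ 0.4946 -0.3867  0.2638] yaw -20.2 tilt [-0.0011 -0.0011] j7 0.02 w 13.6 F [-0.7  0.3 -0.7]
-> tx -3.0 ty 90.0 tz 1.7 turn 0.00 (j7 fwd sign check) dist 90
tcp rail -0.08988383806614997 -0.11744321320007096
bar x -0.0009 z [0.195 0.199] yvis [-0.159  0.184]
mark y 14 0.0889 blue 40 -0.1186 [-0.147 -0.092]
bar x -0.0002 z [0.196 0.2  ] yvis [-0.179  0.184]
mark y 22 0.0884 blue 62 -0.1145 [-0.142 -0.093]
```

View pics/s9c.png

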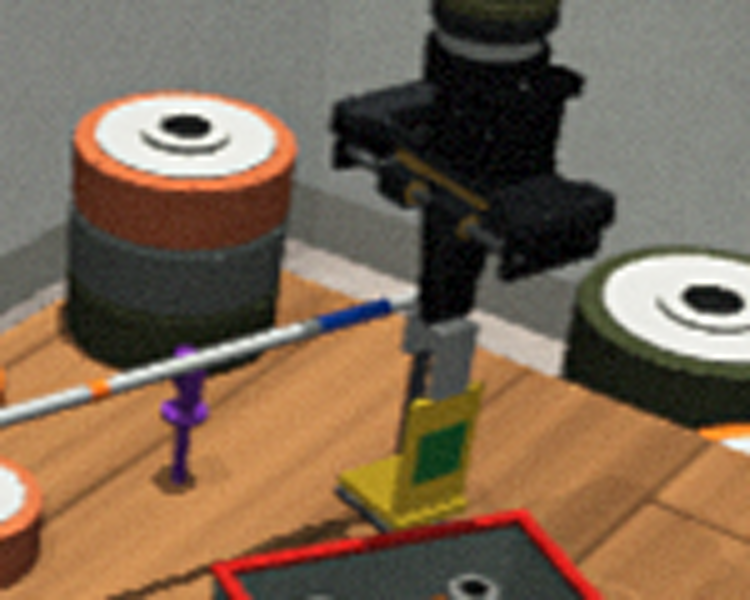

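The crop shows the hanger upright on the robot's side of the bar, in front of the blue band, and the orange mark farther left.

```bash
python3 -m crank '[{"tx":-3,"ty":20,"tz":0,"turn":0},{"tx":-3,"ty":40,"tz":0,"turn":0},{"tx":-3,"ty":60,"tz":0,"turn":0},{"tx":-3,"ty":80,"tz":0,"turn":0},{"tx":-3,"ty":90,"tz":0,"turn":0}]';  python3 -m crank '[{"tx":0,"ty":0,"tz":0,"turn":0},{"tx":0,"ty":0,"tz":8,"turn":0},{"tx":0,"ty":0,"tz":16,"turn":0},{"tx":0,"ty":0,"tz":24,"turn":0},{"tx":0,"ty":0,"tz":28,"turn":0}]'; python3 plan.py 0.578 -0.4205 0.228 -20.2
```

```text
time: 46.92
position: [0.5789, -0.4208, 0.264]
tool_rot: [2.576, 1.797, -0.001]
ft_force: [0.3, 0.6, -2.1]
grip_width: 0.153
grip_force: 40.0
time: 47.55
position: [0.5777, -0.421, 0.2352]
tool_rot: [2.577, 1.796, -0.002]
ft_force: [0.3, 0.1, 3.6]
grip_width: 0.158
grip_force: 40.0
t 47.5 pos [ 0.5777 -0.421   0.2352] yaw -20.2 tilt [-0.0008 -0.0017] j7 -0.04 w 13.8 F [0.3 0.1 3.6]
-> tx 0.6 ty 0.1 tz 7.2 turn -0.01 (j7 fwd sign check) dist 7
```

```bash
python3 -m crank '[{"tx":0,"ty":0,"tz":0,"turn":0},{"tx":0,"ty":0,"tz":1,"turn":0},{"tx":0,"ty":0,"tz":2,"turn":0}]';  python3 -m crank '[{"tx":0,"ty":0,"tz":1,"turn":0},{"tx":0,"ty":0,"tz":2,"turn":0},{"tx":0,"ty":0,"tz":2,"turn":0}]'
python3 - <<'E'
from m import *
ex=np.array([.9385,-.3453]);ey=np.array([.3453,.9385]);O=np.array([.6195,-.3075])
im,d,P=cloud("side","pics/side10.png")
p0=ctrl.get_state()["position"];Q=P[...,:2]-p0[:2];x=Q@ex;y=Q@ey;z=P[...,2];H=hsv(im)
w=(np.hypot(x,y)<.09)
for lo in np.arange(.04,.26,.015):
    m=w&(z>lo)&(z<lo+.015)
    if m.sum()>5: print(round(lo,3),m.sum(),"x",np.percentile(x[m],[5,50,95]).round(3),"y",np.percentile(y[m],[5,50,95]).round(3))
yel=w&(H[...,0]>22)&(H[...,0]<34)&(H[...,1]>110);print(np.percentile(z[yel],[0,5,50,95]).round(3))
cv2.imwrite("pics/s10c.png",cv2.resize(im[60:180,330:480,::-1],(750,600),interpolation=2))
E
```

```text
time: 47.92
position: [0.5786, -0.4209, 0.2346]
tool_rot: [2.575, 1.795, -0.001]
ft_force: [1.3, 0.4, 5.1]
grip_width: 0.161
grip_force: 40.0
time: 48.3
position: [0.5792, -0.4212, 0.234]
tool_rot: [2.573, 1.794, 0.001]
ft_force: [0.2, -0.3, 7.8]
grip_width: 0.156
grip_force: 40.0
0.04 13 x [-0.007 -0.005  0.004] y [-0.071 -0.063 -0.058]
0.055 102 x [-0.025 -0.     0.04 ] y [-0.064  0.015  0.032]
0.07 98 x [-0.023 -0.015  0.039] y [-0.064  0.004  0.03 ]
0.085 66 x [-0.021 -0.016 -0.002] y [-0.067 -0.005  0.03 ]
0.1 54 x [-0.021 -0.017 -0.001] y [-0.067 -0.004  0.03 ]
0.115 69 x [-0.021 -0.017  0.002] y [-0.065 -0.004  0.031]
0.13 64 x [-0.021 -0.016 -0.003] y [-0.068 -0.005  0.03 ]
0.145 70 x [-0.021 -0.016 -0.   ] y [-0.065 -0.006  0.03 ]
0.16 44 x [-0.021 -0.016  0.001] y [-0.066 -0.004  0.019]
0.175 58 x [-0.022 -0.014  0.   ] y [-0.073 -0.003  0.056]
0.19 140 x [-0.021 -0.004  0.008] y [-0.062  0.015  0.081]
0.205 46 x [-0.021 -0.009  0.015] y [-0.01   0.011  0.019]
0.22 44 x [-0.019 -0.013  0.014] y [-0.007  0.013  0.02 ]
0.235 52 x [-0.019 -0.007  0.017] y [-0.004  0.011  0.017]
0.25 46 x [-0.022 -0.007  0.02 ] y [-0.003  0.011  0.014]
[0.059 0.067 0.14  0.586]
```

View pics/s10c.png

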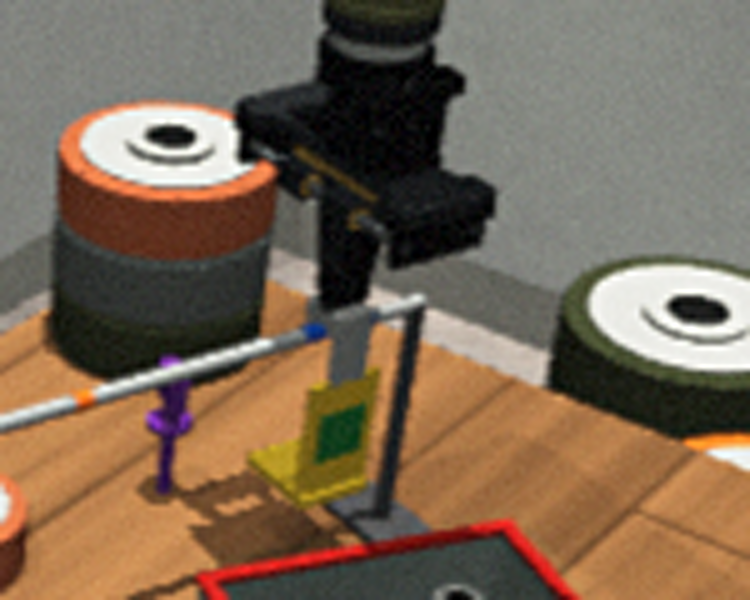

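The hanger is seated on the blue band. The force on it is vertical, so the V is centred on the bar. Now slide along rail +y.

```bash
python3 -m crank '[{"tx":0,"ty":0,"tz":-1,"turn":0},{"tx":10,"ty":0,"tz":-1,"turn":0},{"tx":30,"ty":0,"tz":-1,"turn":0},{"tx":50,"ty":0,"tz":-1,"turn":0},{"tx":60,"ty":0,"tz":-1,"turn":0}]';  python3 -m crank '[{"tx":15,"ty":0,"tz":0,"turn":0},{"tx":35,"ty":0,"tz":0,"turn":0},{"tx":55,"ty":0,"tz":0,"turn":0},{"tx":70,"ty":0,"tz":0,"turn":0},{"tx":75,"ty":0,"tz":0,"turn":0}]'; python3 plan.py 0.6495 -0.2259 0.234 -20.2
```

```text
time: 48.98
position: [0.5996, -0.3661, 0.234]
tool_rot: [2.573, 1.792, -0.003]
ft_force: [1.5, -6.9, 6.7]
grip_width: 0.156
grip_force: 40.0
time: 49.6
position: [0.6255, -0.2963, 0.234]
tool_rot: [2.573, 1.791, -0.004]
ft_force: [1.5, -6.6, 7.5]
grip_width: 0.154
grip_force: 40.0
t 49.6 pos [ 0.6255 -0.2963  0.234 ] yaw -20.3 tilt [ 0.0021 -0.007 ] j7 -0.24 w 13.4 F [ 1.5 -6.6  7.5]
-> tx 74.3 ty -1.9 tz -0.5 turn -0.02 (j7 fwd sign check) dist 74
```

```bash
python3 -m crank '[{"tx":0,"ty":0,"tz":-1,"turn":0},{"tx":20,"ty":0,"tz":-1,"turn":0},{"tx":40,"ty":0,"tz":-1,"turn":0},{"tx":60,"ty":0,"tz":-1,"turn":0},{"tx":67,"ty":0,"tz":-1,"turn":0}]';  python3 -m crank '[{"tx":0,"ty":0,"tz":0,"turn":0},{"tx":0,"ty":0,"tz":0,"turn":0}]'; python3 plan.py 0.6495 -0.2259 0.234 -20.2
cat > hk.py <<'E'
from m import *
ex=np.array([.9385,-.3453]);ey=np.array([.3453,.9385]);O=np.array([.6195,-.3075])
for n in("side","top"):
    im,d,P=cloud(n,f"pics/hk_{n}.png");Q=P[...,:2]-O;x=Q@ex;y=Q@ey;z=P[...,2];H=hsv(im)
    w=(x>-.03)&(x<-.008)&(y>-.02)&(y<.16)
    for lo,hi in((.075,.16),(.17,.2),(.215,.25)):
        m=w&(z>lo)&(z<hi)
        if m.sum()>8: print(n,lo,m.sum(),"x",np.median(x[m]).round(4),"y",np.percentile(y[m],[2,98]).round(4),"mid",np.percentile(y[m],[2,98]).mean().round(4))
    o=(abs(x)<.02)&(z>.18)&(z<.205)&(H[...,0]<22)&(H[...,1]>150)&(y>.03)&(y<.13);print(n,"mark vis",o.sum(),y[o].mean() if o.any() else 0)
a=cv2.imread("pics/hk_side.png");cv2.imwrite("pics/hk_c.png",cv2.resize(a[70:210,290:430],(600,600),interpolation=2))
E
python3 hk.py
```

```text
time: 50.22
position: [0.6489, -0.2323, 0.2343]
tool_rot: [2.573, 1.793, -0.002]
ft_force: [3.0, -6.9, 6.1]
grip_width: 0.157
grip_force: 40.0
time: 50.48
position: [0.6491, -0.2319, 0.2342]
tool_rot: [2.575, 1.794, 0.001]
ft_force: [4.1, -3.1, 5.4]
grip_width: 0.154
grip_force: 40.0
t 50.5 pos [ 0.6491 -0.2319  0.2342] yaw -20.3 tilt [ 0.0028 -0.0025] j7 -0.34 w 13.4 F [ 4.1 -3.1  5.4]
-> tx 5.8 ty -1.7 tz 0.2 turn -0.01 (j7 fwd sign check) dist 6
side 0.075 316 x -0.0162 y [0.0534 0.1139] mid 0.0836
side 0.17 67 x -0.0159 y [0.0673 0.099 ] mid 0.0832
side 0.215 56 x -0.0139 y [0.0731 0.0971] mid 0.0851
side mark vis 1 0.09391960005374275
top 0.075 41 x -0.0176 y [0.0882 0.1108] mid 0.0995
top mark vis 1 0.12061551636438807
```

View pics/hk_c.png

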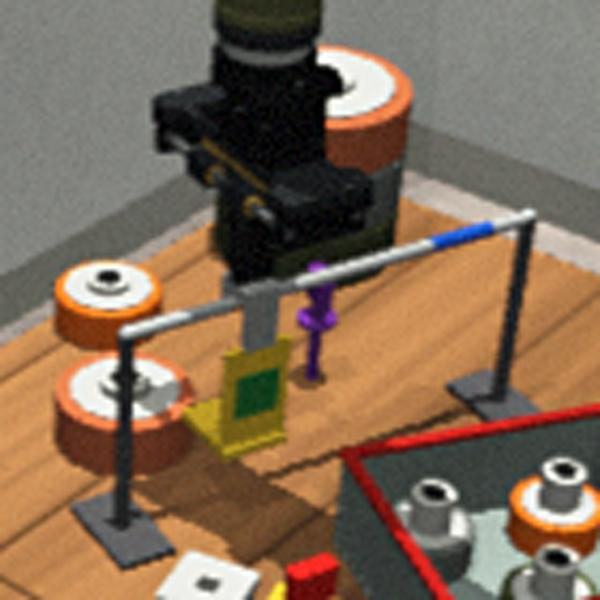

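The hanger now covers the mark; it measures rail y 0.0834 against 0.0887 for the mark. I move 5 mm more and let go.

```bash
python3 -m crank '[{"tx":3,"ty":-0.5,"tz":0,"turn":0},{"tx":5.5,"ty":-1,"tz":0,"turn":0},{"tx":5.5,"ty":-1,"tz":0,"turn":0},{"tx":5.5,"ty":-1,"tz":1,"turn":0}]'; python3 -m crank '[{"tx":0,"ty":0,"tz":0,"turn":0},{"tx":0,"ty":0,"tz":0,"turn":0},{"tx":0,"ty":0,"tz":0,"turn":0},{"tx":0,"ty":0,"tz":0,"turn":0}]' 36; python3 hk.py
```

```text
time: 51.08
position: [0.6498, -0.2292, 0.2343]
tool_rot: [2.574, 1.788, -0.002]
ft_force: [2.6, -5.4, 12.7]
grip_width: 0.163
grip_force: 40.0
time: 51.58
position: [0.6484, -0.2253, 0.2315]
tool_rot: [-2.576, -1.797, 0.003]
ft_force: [0.1, 0.4, -0.6]
grip_width: 0.403
grip_force: 0.0
side 0.075 320 x -0.017 y [0.0558 0.1161] mid 0.0859
side 0.17 63 x -0.016 y [0.0313 0.1018] mid 0.0666
side 0.215 46 x -0.0273 y [0.0781 0.1024] mid 0.0902
side mark vis 0 0
top 0.075 21 x -0.0183 y [0.0921 0.1129] mid 0.1025
top mark vis 0 0
```

```bash
python3 -m crank '[{"tx":0,"ty":0,"tz":-10,"turn":0},{"tx":0,"ty":0,"tz":-30,"turn":0},{"tx":0,"ty":0,"tz":-60,"turn":0},{"tx":0,"ty":0,"tz":-100,"turn":0},{"tx":0,"ty":0,"tz":-120,"turn":0}]'; python3 -m crank '[{"tx":0,"ty":-40,"tz":0,"turn":0},{"tx":0,"ty":-80,"tz":0,"turn":0},{"tx":0,"ty":-120,"tz":0,"turn":0},{"tx":0,"ty":-120,"tz":0,"turn":0}]'>/dev/null; python3 hk.py; python3 wh.py side; cp pics/hk_top.png pics/fin.png; cp pics/hk_side.png pics/fins.png
```

```text
time: 52.3
position: [0.6496, -0.2251, 0.3567]
tool_rot: [2.574, 1.794, 0.003]
ft_force: [0.3, -0.2, -1.0]
grip_width: 0.414
grip_force: 0.0
side 0.075 326 x -0.0164 y [0.0566 0.1149] mid 0.0858
side 0.17 71 x -0.0154 y [0.0726 0.1016] mid 0.0871
side mark vis 0 0
top 0.075 53 x -0.018 y [0.0949 0.1131] mid 0.104
top mark vis 0 0
side 50 mean [0.4171 0.386  0.0722] circ 420.6 384.7 r 23.6 rack [0.005 0.191]
side knob 58 [0.4653 0.2026 0.1426] rack x 0.003
```

View pics/fins.png

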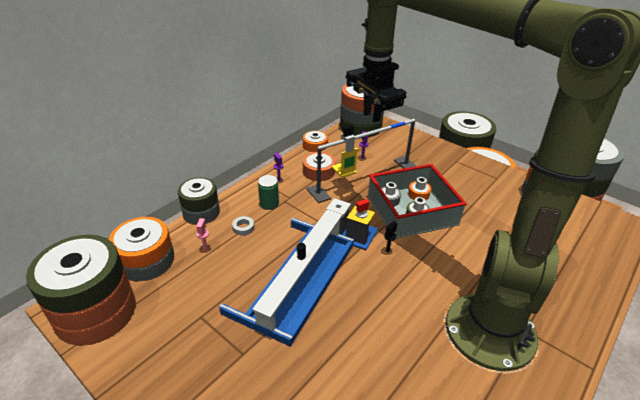

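The final view shows the hanger on the rail at (348,158), the bar shut and the tray empty. The pin is parked at (362,207) and three wheels are in the crate around (415,192).

```bash
python3 -c "
from bench import ctrl
print(ctrl.close_job())"
```

```text
the job is handed in; nothing more can be done
None
```

I handed the job in at about 53 s of simulated time, and the system returned no verdict. The last check showed the pin parked in its notch, the bar shut to about 3 mm, all three worn wheels in the crate, the hanger about 2 mm from the orange mark, and the bearing ring, grease can and big wheel looking unmoved.

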